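# Reload the tape dispenser with its spring spindle

## Task

Reload the desk tape dispenser: thread its spring-loaded spindle through all three rolls of tape standing in the ivory drawer and lift them out together as one stack, then press the spindle short and spring it in between the two cheeks of the dispenser's yoke, however that leans, so that the pin at each end sits in its cup, and let go. Either end may go to either cheek; press no harder than the spring needs, and leave the things standing around undisturbed.

Things in the scene. Friction and masses are not known exactly. Their poses are not given: they have to be found in the camera images.
- spindle_grip (a point): the spindle (grey plastic, about 85 g, 174 mm long at rest) lies on the counter. This point: on its axis, middle of its square grip; x axis along the spindle towards the plunger. Grip 20 x 20 mm, two flat sides upright, from x = -26 to +24 mm (too big for the rolls' bores, so it stops them); round sleeve, diameter 20 mm, from +24 to +106 mm, then tapered to +112 mm
- spindle_tip (a point): outer end of the spindle's sprung pin, on the axis, 140 mm from the grip point at rest. From the grip point: plunger of 16 mm diameter from 112 to 124 mm, taper to 130 mm, round-ended pin of 9 mm diameter from 130 to 140 mm. The plunger slides into the sleeve by up to 14 mm against a spring: 3 N to start it, 0.5 N more per mm, 10 N at the end of its travel, then solid
- spindle_butt (a point): outer end of the spindle's fixed pin (9 mm diameter, 8 mm long, round end) behind the grip, on the axis, 34 mm from the grip point
- roll_a_center (a point): full roll of paper tape wound tight on a hard plastic core: a rigid ring 60 mm in diameter, 25 mm wide, bore 25 mm, about 35 g, standing on edge in the drawer. The point is the centre of its bore; its y axis runs along the bore
- roll_b_center (a point): full roll of paper tape wound tight on a hard plastic core: a rigid ring 60 mm in diameter, 25 mm wide, bore 25 mm, about 35 g, standing on edge in the drawer. The point is the centre of its bore; its y axis runs along the bore
- roll_c_center (a point): full roll of paper tape wound tight on a hard plastic core: a rigid ring 60 mm in diameter, 25 mm wide, bore 25 mm, about 35 g, standing on edge in the drawer. The point is the centre of its bore; its y axis runs along the bore
- drawer: open ivory drawer, fixed; origin at the centre of its underside on the counter. 74 mm across (x), 92 mm along the rolls' axis (y). Floor 3 mm, so the rolls' bores lie 33 mm over the counter; side walls 14 mm high, two floor ribs against rolling. The three rolls stand in a row along y, 0 to 6 mm apart and up to 4 mm off the middle
- drawer_left (a point): middle of the drawer's end wall at its +y side, on the counter (44 mm from the drawer's origin). The wall across y is 4 mm thick, 53 mm high, with a finger cut-out 36 mm wide in its middle, open at the top, its sill 17 mm over the counter: the spindle can pass through it
- drawer_right (a point): the like end wall and cut-out at the drawer's -y side
- dispenser: grey plastic desk tape dispenser, fixed; origin at the centre of its underside on the counter. Base 14 mm high, 203 mm long (y); a cutter bar 40 mm high along its -x side, 49 to 56 mm from the middle. On it stands a yoke of two cheeks, each 44 mm wide (x), 12 mm thick (y), inner faces at y = -78.5 and +78.5 mm, 78 mm high. Each has a cup facing inwards for a pin of the spindle
- knob_left (a point): middle of the outer face of the yoke's hinge knob at the +y side: on the hinge line, 24 mm over the counter. The yoke leans about this line (along y) on a stiff hinge that holds where it was left, up to 0.32 rad either way; its lean is not reported, only to be seen or felt. Both cups lie 36 mm from the hinge line, straight above it when the yoke is upright
- knob_right (a point): the like knob at the -y side. The cups are blind round holes, 13 mm in diameter, 7 mm deep (2 mm of play round a pin), their bottoms 171 mm apart: a seated spindle stays pressed in by 3 mm. With one pin at the bottom of its cup, the spindle must be pressed in by 10 mm or more for the other pin to pass inside the opposite cheek
- egg_cup: empty white ceramic egg cup, 49 mm in diameter, 62 mm high, origin at the centre of its foot; a bystander
- aid_stand: wooden hearing-aid stand, round base 84 mm in diameter, 96 mm high, crossbar 80 mm long at the top, origin at the centre of its foot; a bystander
- wax_dispenser: black plastic wax-guard dispenser, 30 x 62 mm, 48 mm high with its sticks, origin at the centre of its underside; a bystander
Things that resemble listed ones, but are neither listed nor needed, are in the scene too. Leave any red look-alike of the part that bears roll_a_center alone.

How it is judged:
On the way:
1. all three rolls are on the spindle at once and lifted out of the drawer (roll centres more than 65 mm over the counter) (x of roll_a_center in the frame of spindle_grip between 0.03 and 0.125 m and y of roll_a_center in the frame of spindle_grip between -0.007 and 0.007 m and z of roll_a_center in the frame of spindle_grip between -0.007 and 0.007 m and x of roll_b_center in the frame of spindle_grip between 0.03 and 0.125 m and y of roll_b_center in the frame of spindle_grip between -0.007 and 0.007 m and z of roll_b_center in the frame of spindle_grip between -0.007 and 0.007 m and x of roll_c_center in the frame of spindle_grip between 0.03 and 0.125 m and y of roll_c_center in the frame of spindle_grip between -0.007 and 0.007 m and z of roll_c_center in the frame of spindle_grip between -0.007 and 0.007 m and height (world z) of each of roll_a_center, roll_b_center, roll_c_center above 0.065 m), for 0.2 s.
At the end, for the whole second after the job is handed in: a pin of the spindle in each cup, either way round: spindle held 168 to 172.8 mm long over its pins, both pin ends between the cheeks' outer faces, 52 to 66 mm up and within 16 mm of the dispenser's middle line; all three rolls on it between grip and plunger pin; all at rest and released (distance between spindle_tip and spindle_butt between 0.168 and 0.1728 m and z of spindle_tip in the frame of dispenser between 0.052 and 0.066 m and x of spindle_tip in the frame of dispenser between -0.016 and 0.016 m and y of spindle_tip in the frame of dispenser between -0.09 and 0.09 m and z of spindle_butt in the frame of dispenser between 0.052 and 0.066 m and x of spindle_butt in the frame of dispenser between -0.016 and 0.016 m and y of spindle_butt in the frame of dispenser between -0.09 and 0.09 m and x of roll_a_center in the frame of spindle_grip between 0.03 and 0.125 m and y of roll_a_center in the frame of spindle_grip between -0.007 and 0.007 m and z of roll_a_center in the frame of spindle_grip between -0.007 and 0.007 m and x of roll_b_center in the frame of spindle_grip between 0.03 and 0.125 m and y of roll_b_center in the frame of spindle_grip between -0.007 and 0.007 m and z of roll_b_center in the frame of spindle_grip between -0.007 and 0.007 m and x of roll_c_center in the frame of spindle_grip between 0.03 and 0.125 m and y of roll_c_center in the frame of spindle_grip between -0.007 and 0.007 m and z of roll_c_center in the frame of spindle_grip between -0.007 and 0.007 m and linear speed of spindle below 0.02 m/s and linear speed of each of roll_a, roll_b, roll_c below 0.03 m/s); the robot touches nothing.
It fails at once if the egg cup is moved more than 20 mm or tipped (distance of egg_cup from where it was at the start of the episode above 0.02 m or angle between egg_cup's own z axis and vertical above 0.35 rad).
It fails at once if the wooden hearing-aid stand is moved more than 20 mm or tipped (distance of aid_stand from where it was at the start of the episode above 0.02 m or angle between aid_stand's own z axis and vertical above 0.35 rad).
It fails at once if the wax-guard dispenser is moved more than 20 mm or tipped (distance of wax_dispenser from where it was at the start of the episode above 0.02 m or angle between wax_dispenser's own z axis and vertical above 0.35 rad).
It fails at once if the dispenser is pressed with more than 40 N (contact force between dispenser and anything else above 40 N).
It also fails if it takes over 70 s, if anything falls off the work surface, if the arm or the gripper's body presses on something with over 40 N, if the wrist force passes 120 N, or if a joint passes its speed limit or range.

## Robot

A 6-joint arm with a two-finger parallel gripper is mounted at the origin on the work surface. World frame = base frame: x ahead of the robot, y to its left, z up, the work surface at z = 0. Lengths are in m, angles in rad, forces in N, time in s.
With the tool pointing down it reaches from about 0.35 to 0.8 m from the base axis. Payload 7.3 kg.
Tool frame: the origin (TCP) lies at the very end of the fingers, on their centre line; the grasp point (between the pads) lies 19 mm behind it (grasp_offset is the distance from the TCP to the grasp point, in m); z points along the fingers, x is the direction in which the jaws open and shut, and the axes are right-handed (so a half turn about z gives the same grasp; the last joint's range is limited). The gripper opens to 85 mm and grips with 20 to 120 N. Pads are 22 mm wide; open, the fingers measure 114 mm over their backs; the gripper's body (76 mm by 85 mm) begins 54 mm behind the grasp point. The pads swing forward as they close: fully open they stand 13 mm farther back than shut.
Start: joints at [-1.254, 0.342, 1.524, -0, 1.275, -0.146], TCP at [0.234, -0.47, 0.231] pointing down, gripper open.
Joint ranges: [-2.53, 2.53], [-0.77, 2.02], [0.04, 2.7], [-1, 4.14], [0.28, 2.66], [-3.11, 3.11]. Speed limits (rad/s): [2.57, 2.57, 3.14, 3.14, 3.14, 3.14].

## Interface

Orientations are given as a rotation vector (axis times angle).
In Python, from plant import * gives the robot as it stands.
- The arm moves only by the shell command python3 -m crank 'ROWS' [OPENING]. ROWS is JSON, a list that holds one entry, the list of rows, each a list of 4 numbers: the shift along the tool's x, y, z in mm, then the turn about the tool's z in rad. A call has exactly 8 rows; each row shifts and turns the commanded pose from where the row before left it, along the tool's axes as they then stand; what a row does not reach is not made up. A row lasts 1/12 s, in which the tool goes at most 41.7 mm and 7.16 degrees, less where a joint would pass 70% of its speed; a pose out of reach is approached as far as the arm can. A call is refused whole if a number of a shift passes 41.7 or a number of a turn 0.125, either way. A call with a gripper value outside its range is refused whole. OPENING is the opening, from 0 (shut) to 1 (fully open), set as the call begins (- or left out, the last holds). The fingers move at their own pace and stop on an object; the grip force is fixed at half the most. Time passes only in rows, so rows that do not move let the fingers close, or fill a call up. It gives the time, the measured TCP pose, the force and the opening at its end, in the units of the state.
- observe(): the state, without advancing time (a new reading comes with each control period).
- read_camera(name): name is "scene" or "top" or "wrist"; returns a dict with "image" (384x512x3 uint8, red, green, blue), "fx", "fy", "cx", "cy" (pixels), "k1" (the pictures are not rectified: a ray, as slopes to the right and down, at radius r is drawn at 1 + k1 r^2 times it, then the intrinsics apply), "R" (3x3) and "t" (3): a world point X has camera coordinates R X + t; the wrist camera has in their place "mount" (4x4, takes a point from camera to tool coordinates, whose origin is the TCP and whose axes are the tool frame's). Camera axes: x right, y down, z forward; pixel columns grow to the right and rows downward; lengths in m; the calibration is good to about 2 mm. A picture is of the moment at which its call begins: read the wrist's pose just before it. There is no depth.
- finish_job(): hands the job in, once; it reports no verdict.
The state is a dict: "time": time; "q": joint angles; "qvel": joint speeds; "tau": joint torques, N m; "position": TCP position; "tcp_rot": TCP orientation; "force": force on the tool from outside, world axes, zero at the start; "wrist_torque": the same for the moment, N m; "grip_width": finger opening in m.
Only numpy, scipy, OpenCV 4.12 (cv2) and the standard library are available. Lean on these libraries where they do the work, as an engineer would, in place of code of your own. Each camera call takes 0.05 s, during which the arm holds its last target.

## Working session

There is one attempt and no reset: what is moved stays moved. The work goes in short steps, Python scripts to look and compute and a shell command to move; the robot and the scene stay as the last step left them, time stands still between calls to the robot, and variables do not carry over. Pictures are saved under pics/ and viewed, and the job is handed in when it is done.

```bash
ls; mkdir -p pics
python3 - <<'E'
from plant import *
import cv2
print(observe())
for n in ["scene","top","wrist"]:
    c=read_camera(n); cv2.imwrite(f"pics/{n}0.png",c["image"][:,:,::-1])
    print(n,{k:v for k,v in c.items() if k!="image"})
E
```

```text
pics
{'time': 0.0, 'q': array([-1.25399758e+00,  3.42751592e-01,  1.52502631e+00, -2.21803857e-05,
        1.27538953e+00, -1.46031614e-01]), 'qvel': array([-1.74889890e-03, -1.09378447e-03, -3.51114886e-04, -5.70142372e-05,
       -8.71350966e-04,  1.16712235e-03]), 'tau': array([-2.15502114e-03, -4.33683264e+01, -2.46016592e+01, -2.92133991e-04,
        7.64478464e-03, -1.86609077e-05]), 'position': array([ 0.23427552, -0.46937961,  0.23060773]), 'tcp_rot': array([-2.67087908e+00,  1.65219074e+00,  1.91279185e-03]), 'force': array([-0.04728116, -0.07876444, -0.08268885]), 'wrist_torque': array([0.06734269, 0.0275148 , 0.03966421]), 'grip_width': 0.08531234686926548}
scene {'fx': 472.5891285650495, 'fy': 472.5891285650495, 'cx': 259.6109901373958, 'cy': 195.60093700290582, 'k1': -0.01072656667918856, 'R': array([[-0.81099327,  0.58472464,  0.0196726 ],
       [ 0.40444096,  0.58460858, -0.70332092],
       [-0.42274985, -0.56243212, -0.71060022]]), 't': array([ 0.44988167, -0.23122476,  1.40066893])}
top {'fx': 355.6611903186922, 'fy': 355.6611903186922, 'cx': 254.29735522892378, 'cy': 193.28739871509617, 'k1': -0.041835765732262296, 'R': array([[ 0.0181312 , -0.99956791, -0.02313547],
       [-0.99696866, -0.01632331, -0.07607258],
       [ 0.07566206,  0.02444463, -0.99683384]]), 't': array([0.07213269, 0.6015833 , 0.86365726])}
wrist {'fx': 310.4550393431471, 'fy': 310.4550393431471, 'cx': 254.7596101757072, 'cy': 192.00542763766452, 'k1': -0.06967034375404933, 'mount': array([[ 9.99999829e-01, -5.29027924e-04,  2.47472102e-04,
        -7.83479770e-04],
       [ 4.26035832e-04,  9.50570203e-01,  3.10509432e-01,
        -7.98332081e-02],
       [-3.99507767e-04, -3.10509274e-01,  9.50570266e-01,
        -1.42784973e-01],
       [ 0.00000000e+00,  0.00000000e+00,  0.00000000e+00,
         1.00000000e+00]])}
```

View pics/scene0.png

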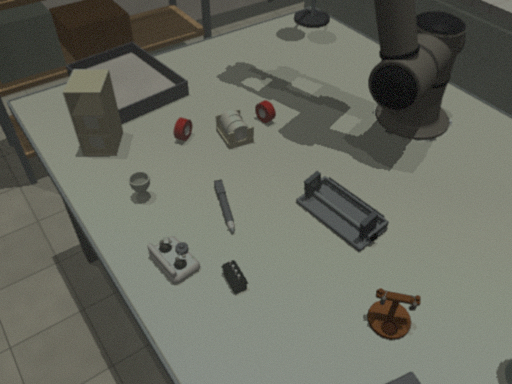

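View pics/top0.png

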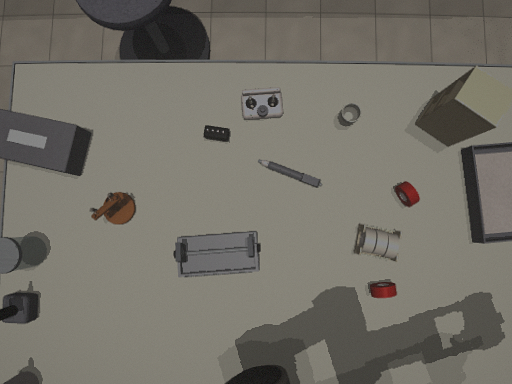

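View pics/wrist0.png

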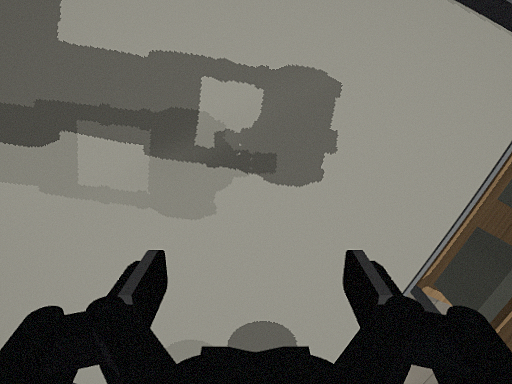

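```bash
cat > h.py <<'E'
import numpy as np, cv2
from scipy.spatial.transform import Rotation as Rn
from plant import *
def cam(name):
    s=observe(); c=read_camera(name)
    if name=="wrist":
        Rt=Rn.from_rotvec(s["tcp_rot"]).as_matrix(); M=np.array(c["mount"])
        Rc=Rt@M[:3,:3]; p=Rt@M[:3,3]+s["position"]
        c["R"]=Rc.T; c["t"]=-Rc.T@p
    c["K"]=np.array([[c["fx"],0,c["cx"]],[0,c["fy"],c["cy"]],[0,0,1.]]); c["D"]=np.array([c["k1"],0,0,0.])
    c["R"]=np.array(c["R"]);c["t"]=np.array(c["t"])
    return c
def ray(c,uv):
    p=cv2.undistortPoints(np.array(uv,float).reshape(-1,1,2),c["K"],c["D"]).reshape(-1,2)
    d=np.c_[p,np.ones(len(p))]@c["R"]; o=-c["R"].T@c["t"]
    return o,d/np.linalg.norm(d,axis=1)[:,None]
def onz(c,uv,z):
    o,d=ray(c,uv); return o+d*((z-o[2])/d[:,2])[:,None]
def proj(c,X):
    return cv2.projectPoints(np.array(X,float).reshape(-1,1,3),cv2.Rodrigues(c["R"])[0],c["t"],c["K"],c["D"])[0].reshape(-1,2)
def tri(c1,u1,c2,u2):
    o1,d1=ray(c1,[u1]);o2,d2=ray(c2,[u2]);d1=d1[0];d2=d2[0]
    A=np.c_[d1,-d2];s=np.linalg.lstsq(A,o2-o1,rcond=None)[0]
    a=o1+s[0]*d1;b=o2+s[1]*d2
    return (a+b)/2,np.linalg.norm(a-b)
def crop(c,x0,y0,w,h,k,fn):
    im=c["image"][y0:y0+h,x0:x0+w,::-1]
    cv2.imwrite(fn,cv2.resize(im,None,fx=k,fy=k,interpolation=cv2.INTER_CUBIC))
E
python3 - <<'E'
from h import *
c=cam("top"); crop(c,160,80,260,220,3,"pics/t1.png")
s=cam("scene"); crop(s,150,80,240,200,3,"pics/s1.png")
E
```

```text
(no output)
```

View pics/t1.png

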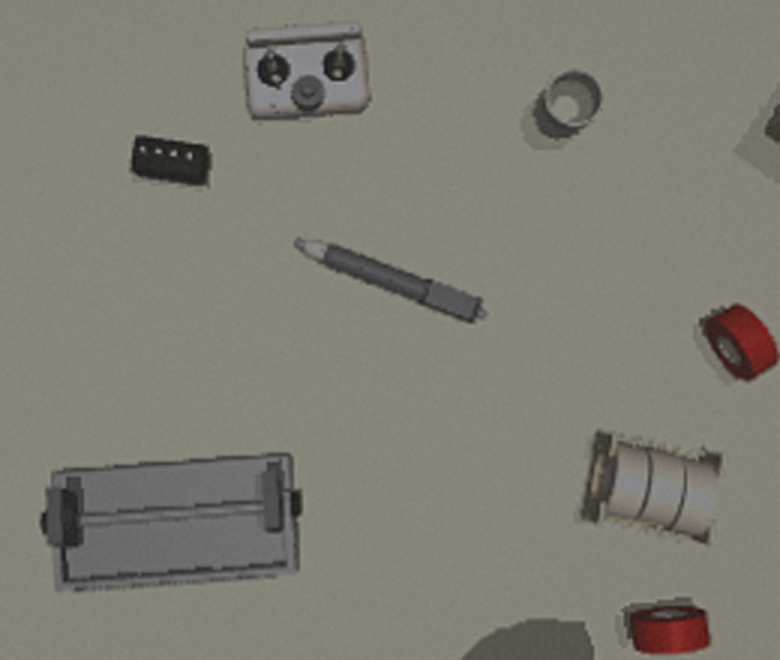

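View pics/s1.png

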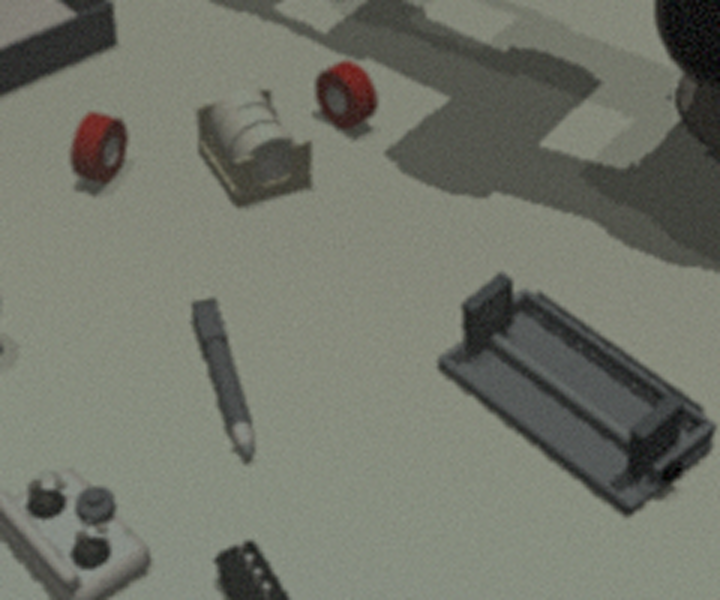

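Run:
```python
from h import *
c=cam("top"); crop(c,245,145,90,60,8,"pics/t2.png"); crop(c,340,210,90,100,6,"pics/t3.png"); crop(c,165,220,105,65,7,"pics/t4.png")
s=cam("scene"); crop(s,290,160,110,95,7,"pics/s2.png"); crop(s,205,90,80,65,8,"pics/s3.png");crop(s,200,170,50,70,8,"pics/s4.png")
```

```text
(no output)
```

View pics/t2.png

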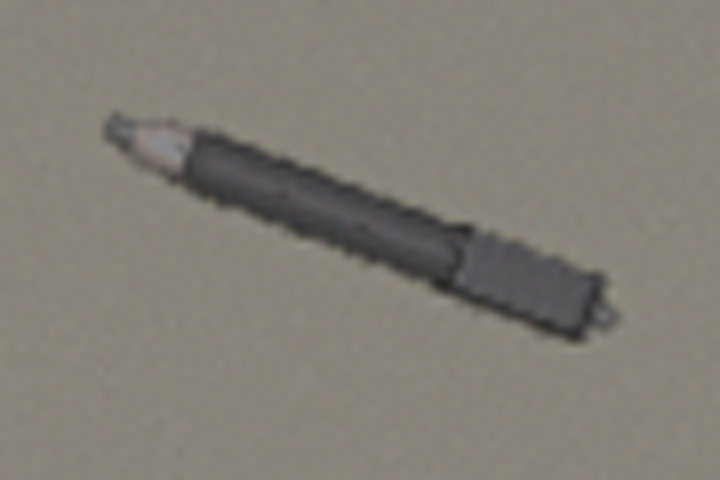

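View pics/t3.png

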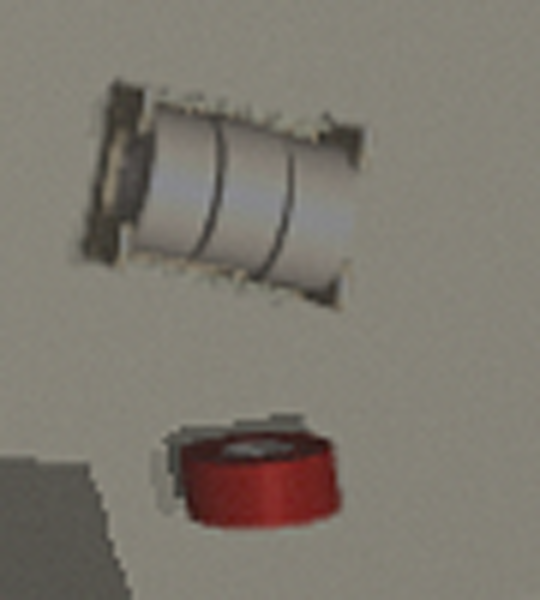

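View pics/t4.png

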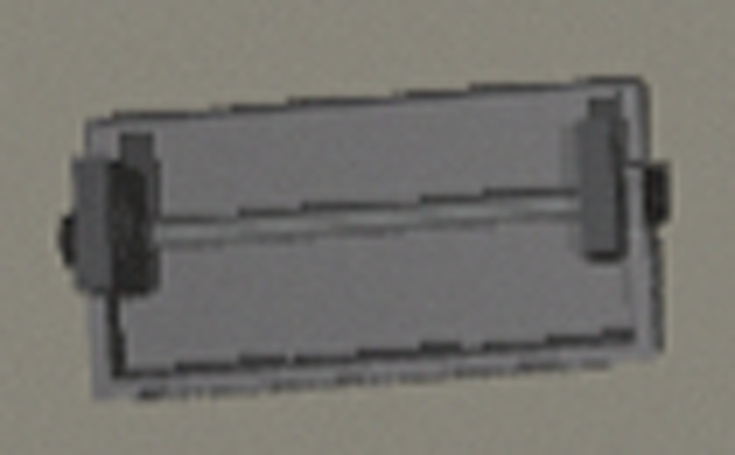

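View pics/s2.png

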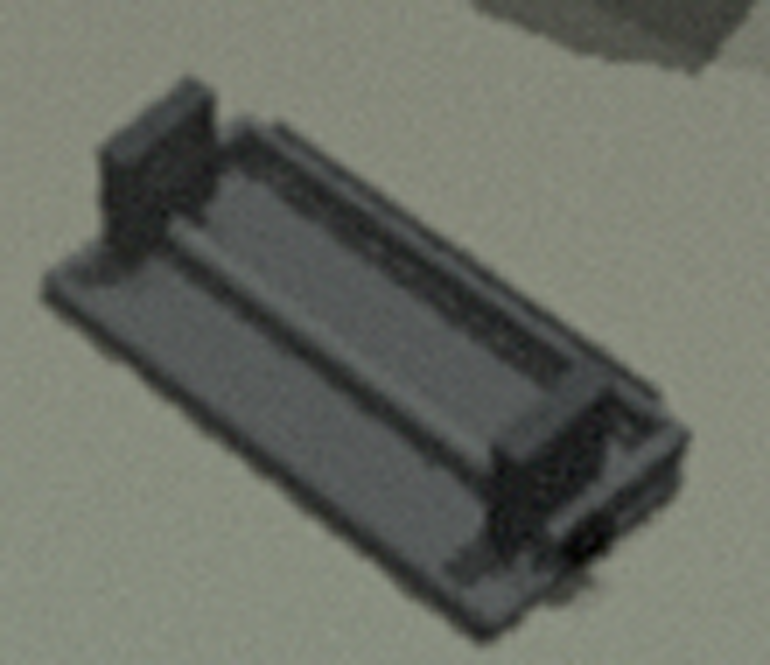

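View pics/s3.png

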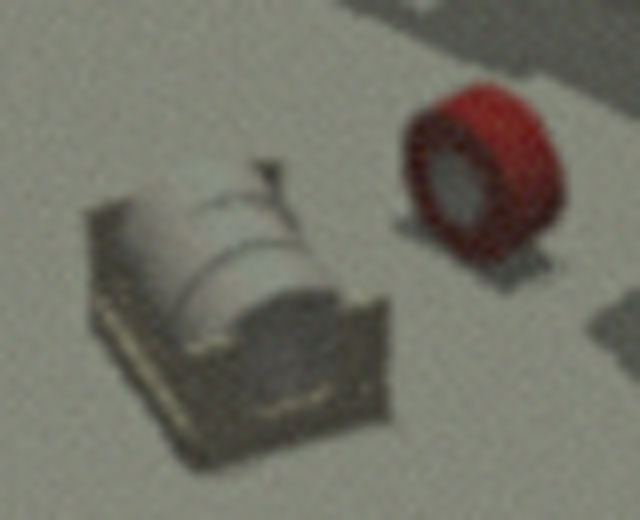

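View pics/s4.png

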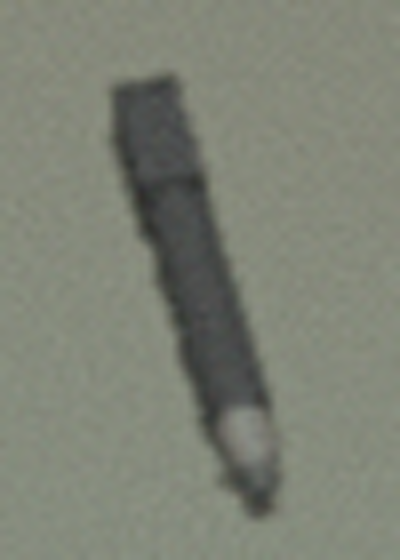

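Run:
```python
from h import *
np.set_printoptions(precision=4,suppress=True)
c=cam("top"); s=cam("scene")
f=lambda p,o,k:np.array(p,float)/k+np.array(o)-0.5+0.5/k
print("cam top",-c["R"].T@c["t"],"scene",-s["R"].T@s["t"])
sp=f([(107,125),(612,318),(590,308),(462,258),(190,155)],(245,145),8)
print("spindle tip butt gripback gripfront sleeve end",onz(c,sp,0.01))
sp=f([(260,510),(145,82)],(200,170),8)
print("scene tip, grip back top", onz(s,sp[:1],0.01),onz(s,sp[1:],0.02))
dc=f([(90,120),(640,80),(655,350),(95,395)],(165,220),7)
D=onz(c,dc,0.014);print("disp corners",D,D.mean(0),np.linalg.norm(D[0]-D[1]),np.linalg.norm(D[1]-D[2]))
kn=f([(65,240),(662,193)],(165,220),7);K=onz(c,kn,0.024);print("knobs",K,np.linalg.norm(K[0]-K[1]))
ct=f([(92,158),(92,290),(603,115),(603,257)],(165,220),7);print("cheek top edges",onz(c,ct,0.078))
dr=f([(118,82),(365,125),(340,305),(85,262)],(340,210),6);W=onz(c,dr,0.053);print("drawer top corners",W,W.mean(0),np.linalg.norm(W[0]-W[1]),np.linalg.norm(W[1]-W[2]))
ds=f([(205,470),(390,420)],(205,90),8);print("drawer scene +y bottom corners",onz(s,ds,0))
ds=f([(88,208),(198,350),(388,300),(270,160)],(205,90),8);print("drawer scene top",onz(s,ds,0.053))
```

```text
cam top [0.5331 0.0608 0.9084] scene [1.0505 0.6599 0.8238]
spindle tip butt gripback gripfront sleeve end [[ 0.6862  0.0751  0.01  ]
 [ 0.6268 -0.0858  0.01  ]
 [ 0.6299 -0.0788  0.01  ]
 [ 0.6452 -0.0382  0.01  ]
 [ 0.6769  0.0485  0.01  ]]
scene tip, grip back top [[0.6868 0.0771 0.01  ]] [[ 0.6254 -0.0798  0.02  ]]
disp corners [[0.4882 0.2744 0.014 ]
 [0.5064 0.0768 0.014 ]
 [0.411  0.0697 0.014 ]
 [0.3904 0.2695 0.014 ]] [0.449  0.1726 0.014 ] 0.19843600498327396 0.09567943262135281
knobs [[0.4461 0.2796 0.024 ]
 [0.4672 0.0681 0.024 ]] 0.2124891605115179
cheek top edges [[0.4788 0.258  0.078 ]
 [0.4351 0.2566 0.078 ]
 [0.4965 0.0877 0.078 ]
 [0.4498 0.0868 0.078 ]]
drawer top corners [[ 0.5303 -0.1704  0.053 ]
 [ 0.5148 -0.269   0.053 ]
 [ 0.4436 -0.2585  0.053 ]
 [ 0.459  -0.1573  0.053 ]] [ 0.4869 -0.2138  0.053 ] 0.09974779118331892 0.07195985300552667
drawer scene +y bottom corners [[ 0.5204 -0.1844  0.    ]
 [ 0.453  -0.1708  0.    ]]
drawer scene top [[ 0.5104 -0.2704  0.053 ]
 [ 0.5225 -0.183   0.053 ]
 [ 0.4552 -0.1698  0.053 ]
 [ 0.4429 -0.2588  0.053 ]]
```

```bash
cat > g.py <<'E'
# usage: python3 g.py x y z yaw(deg, world angle of tool -y measured from +y toward +x)
import sys
from h import *
def info(tx=None,ty=None,tz=None,yaw=None,q=False):
    s=observe();R=Rn.from_rotvec(s["tcp_rot"]).as_matrix();p=s["position"]
    a=-R[:,1]; y0=np.degrees(np.arctan2(a[0],a[1]))
    print("t %.2f"%s["time"],"pos",np.round(p,4),"yaw %.2f"%y0,"tilt %.2f"%np.degrees(np.arccos(-R[2,2])),"F",np.round(s["force"],1),"M",np.round(s["wrist_torque"],2),"w %.4f"%s["grip_width"])
    if tx is not None:
        d=R.T@(np.array([tx,ty,tz])-p)*1000
        print("tool shift mm",np.round(d,1),"turn rad %.3f"%np.radians(yaw-y0), "q",np.round(s["q"],2))
if __name__=="__main__": info(*[float(v) for v in sys.argv[1:]])
E
python3 g.py 0.636 -0.0605 0.15 20.2
python3 -m crank '[[[-8,-32,6,-0.05],[-12,-37,6,-0.09],[-9,-38,6,-0.09],[-6,-39,6,-0.09],[-2,-39,6,-0.09],[1,-39,6,-0.09],[5,-38,6,-0.09],[8,-36,6,-0.09]]]' 1; python3 g.py 0.636 -0.0605 0.15 20.2
```

```text
t 0.45 pos [ 0.2344 -0.4698  0.2313] yaw 63.48 tilt 0.00 F [-0.2 -0.1 -0. ] M [-0.04 -0.04 -0.02] w 0.0854
tool shift mm [-186.9 -542.1   81.3] turn rad -0.755 q [-1.25  0.34  1.52 -0.    1.28 -0.15]
time: 1.12
position: [0.442, -0.2457, 0.1832]
tcp_rot: [3.071, -0.66, 0.001]
force: [1.1, -1.4, -0.9]
grip_width: 0.0854
t 1.12 pos [ 0.442  -0.2457  0.1832] yaw 24.26 tilt 0.04 F [ 1.1 -1.4 -0.9] M [-0.08 -0.02 -0.04] w 0.0854
tool shift mm [ 100.7 -248.6   33.3] turn rad -0.071 q [-0.66  0.35  1.65 -0.    1.14 -0.24]
```

```bash
python3 -m crank '[[[12,-32,2,-0.035],[14,-37,2,-0.035],[14,-37,0,0],[14,-37,0,0],[14,-37,0,0],[12,-34,0,0],[12,-28,0,0],[4,-8,0,0]]]' 1 >/dev/null; python3 g.py 0.636 -0.0605 0.15 20.2
python3 - <<'E'
from h import *
c=cam("wrist"); cv2.imwrite("pics/w1.png",c["image"][:,:,::-1]);
E
```

```text
t 1.78 pos [ 0.6233 -0.0456  0.179 ] yaw 20.30 tilt 0.09 F [-0.9  0.2  0.3] M [ 0.01 -0.01  0.  ] w 0.0854
tool shift mm [17.   9.6 29. ] turn rad -0.002 q [-0.2   0.57  1.31  0.    1.27  0.16]
```

View pics/w1.png

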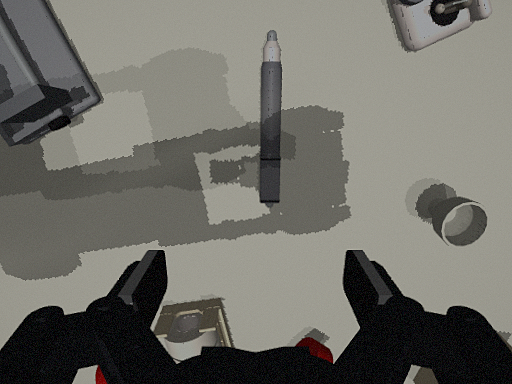

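Run:
```python
from h import *
np.set_printoptions(precision=4,suppress=True)
c=cam("wrist"); crop(c,230,20,80,200,3,"pics/w1c.png")
print(onz(c,[(260,159),(280.5,159),(260,201),(280.5,201)],0.02),onz(c,[(271.5,30),(269.5,207)],0.01))
```

```text
[[ 0.6333 -0.0328  0.02  ]
 [ 0.6523 -0.0398  0.02  ]
 [ 0.6182 -0.0742  0.02  ]
 [ 0.6381 -0.0816  0.02  ]] [[ 0.6842  0.0751  0.01  ]
 [ 0.6244 -0.0876  0.01  ]]
```

View pics/w1c.png

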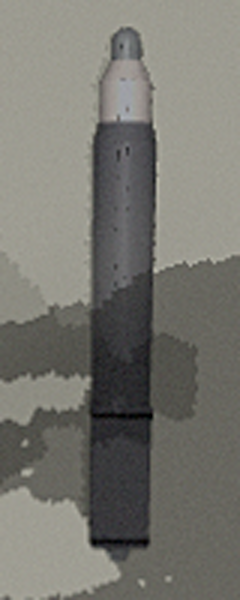

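```bash
python3 g.py 0.634 -0.0616 0.05 20.2
python3 -m crank '[[[4,3,16,0],[4,3,25,0],[4,3,25,0],[3,2,25,0],[0,0,25,0],[0,0,9,0],[0,0,3,0],[0,0,0,0]]]' 0.6 >/dev/null; python3 g.py 0.634 -0.0616 0.002 20.2
python3 - <<'E'
from h import *
c=cam("wrist"); cv2.imwrite("pics/w2.png",c["image"][:,:,::-1]);
E
```

```text
t 1.88 pos [ 0.6218 -0.0481  0.1787] yaw 20.35 tilt 0.02 F [-0.6 -0.2 -0.6] M [-0.   -0.03  0.09] w 0.0855
tool shift mm [ 16.2   8.3 128.7] turn rad -0.003 q [-0.2   0.56  1.31 -0.    1.27  0.16]
t 2.55 pos [ 0.6308 -0.066   0.0514] yaw 20.57 tilt 0.04 F [-0.5 -0.2  1.2] M [-0.01 -0.02 -0.01] w 0.0508
tool shift mm [ 1.5 -5.2 49.4] turn rad -0.006 q [-0.22  0.72  1.41 -0.    1.02  0.13]
```

View pics/w2.png

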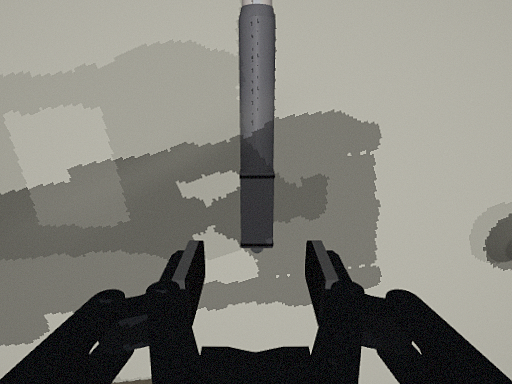

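```bash
python3 - <<'E'
from h import *
np.set_printoptions(precision=4,suppress=True)
c=cam("wrist")
g=onz(c,[(240.5,176.5),(274.5,176.5),(241,244),(273.5,244)],0.02);print(g,(g[0]+g[1])/2,(g[2]+g[3])/2)
E
python3 g.py 0.634 -0.0616 0.002 20.2
```

```text
[[ 0.6349 -0.0323  0.02  ]
 [ 0.6535 -0.0393  0.02  ]
 [ 0.6191 -0.0733  0.02  ]
 [ 0.6383 -0.0806  0.02  ]] [ 0.6442 -0.0358  0.02  ] [ 0.6287 -0.077   0.02  ]
t 2.65 pos [ 0.6321 -0.0657  0.053 ] yaw 20.53 tilt 0.15 F [-0.7 -0.  -0.4] M [ 0.04 -0.02  0.01] w 0.0513
tool shift mm [ 0.2 -4.5 51.1] turn rad -0.006 q [-0.22  0.71  1.41 -0.    1.02  0.13]
```

```bash
python3 -m crank '[[[0,-2,8,0],[0,-2,12,0],[0,0,12,0],[0,0,10,0],[0,0,6,0],[0,0,2,0],[0,0,0,0],[0,0,0,0]]]' 0.6 >/dev/null; python3 g.py 0.634 -0.0616 0.002 20.2
python3 -m crank '[[[0,0,0,0],[0,0,0,0],[0,0,0,0],[0,0,0,0],[0,0,0,0],[0,0,0,0],[0,0,0,0],[0,0,0,0]]]' 0.1 >/dev/null; python3 g.py 0.634 -0.0616 0.002 20.2
```

```text
t 3.32 pos [ 0.6329 -0.0614  0.0013] yaw 20.51 tilt 0.01 F [-0.6  0.1 -0.5] M [ 0.02 -0.04  0.01] w 0.0514
tool shift mm [ 1.1 -0.2 -0.7] turn rad -0.005 q [-0.22  0.78  1.44 -0.    0.92  0.14]
t 3.98 pos [ 0.6333 -0.0615  0.0021] yaw 20.52 tilt 0.09 F [-0.3 -0.7  6.7] M [-0.06  0.14  0.01] w 0.0187
tool shift mm [ 0.7 -0.1  0.1] turn rad -0.005 q [-0.22  0.78  1.44 -0.    0.92  0.14]
```

```bash
python3 -m crank '[[[0,0,-6,0],[0,0,-12,0],[0,0,-20,0],[0,0,-25,0],[0,0,-25,0],[0,0,-25,0],[0,0,-20,0],[0,0,-8,0]]]' 0 >/dev/null; python3 g.py 0.634 -0.0616 0.15 20.2
python3 - <<'E'
from h import *
c=cam("wrist"); cv2.imwrite("pics/w3.png",c["image"][:,:,::-1]); 
c=cam("top"); crop(c,360,120,152,190,4,"pics/t5.png")
s=cam("scene"); crop(s,60,40,220,120,3.5,"pics/s5.png")
E
```

```text
t 4.65 pos [ 0.634  -0.0615  0.1465] yaw 20.51 tilt 0.32 F [ 1.2 -0.5 -0.8] M [-0.02 -0.06 -0.01] w 0.0184
tool shift mm [ 0.   0.1 -3.5] turn rad -0.005 q [-0.22  0.61  1.32 -0.    1.21  0.14]
```

View pics/w3.png

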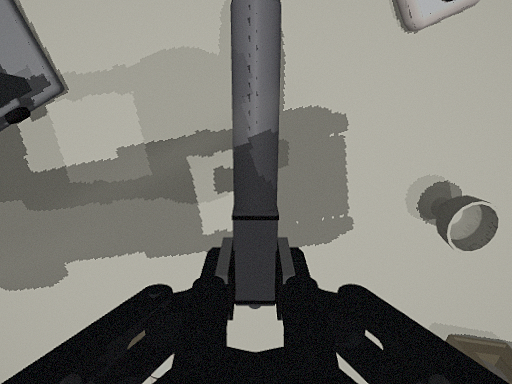

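View pics/t5.png

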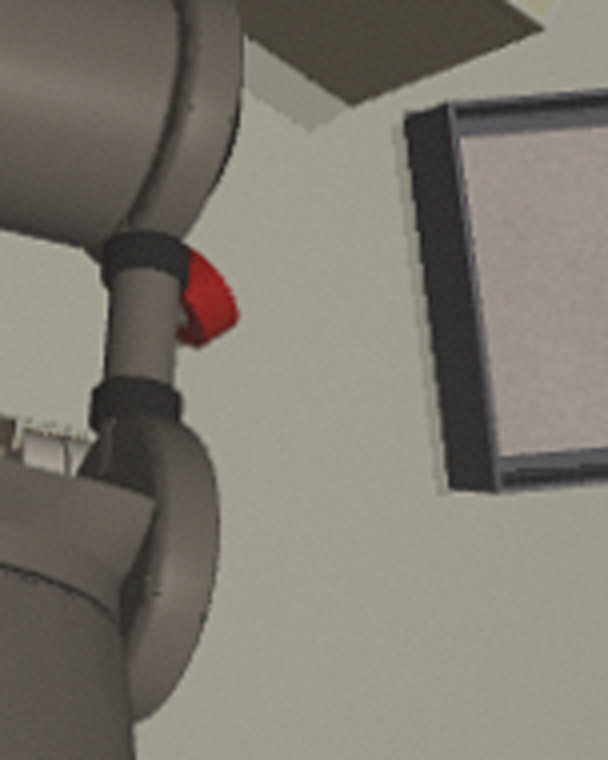

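View pics/s5.png

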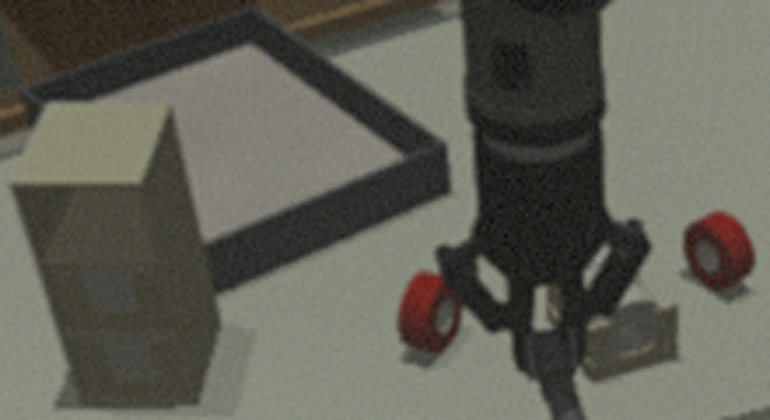

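Run:
```python
from h import *
np.set_printoptions(precision=4,suppress=True)
c=cam("top");s=cam("scene")
print(onz(c,[(472,242),(462,149)],0), onz(c,[(484.5,242.5)],0.05))
# scene corner near robot: bottom (450,190)/3.5, top(447,145)
print(onz(s,[(60+450/3.5,40+192/3.5)],0),tri(c,(484.5,242.5),s,(60+445/3.5,40+145/3.5)))
```

```text
[[ 0.4869 -0.4728 -0.    ]
 [ 0.726  -0.4532  0.    ]] [[ 0.4886 -0.4741  0.05  ]]
[[ 0.4847 -0.4733 -0.    ]] (array([ 0.4872, -0.4729,  0.0494]), np.float64(0.003998464776224231))
```

```bash
python3 -m crank '[[[-4,12,0,0],[-8,26,0,-0.03],[-10,34,0,-0.03],[-10,36,0,-0.03],[-10,36,0,-0.03],[-10,36,0,-0.03],[-12,36,0,-0.03],[-14,36,0,-0.03]]]' 0 >/dev/null; python3 g.py 0.39 -0.40 0.13 8.5
```

```text
t 5.57 pos [ 0.4887 -0.2849  0.1412] yaw 8.39 tilt 0.12 F [ 1.1 -0.2 -0.6] M [-0.06 -0.02  0.05] w 0.0187
tool shift mm [-80.8 128.3  11.2] turn rad 0.002 q [-0.66  0.5   1.54 -0.    1.11 -0.52]
```

```bash
python3 -m crank '[[[-18,28,1,0],[-18,28,1,0],[-16,24,0,0],[-12,16,0,0],[-6,8,0,0],[-2,4,0,0],[0,0,0,0],[0,0,0,0]]]' 0 >/dev/null; python3 g.py 0.39 -0.40 0.13 8.5
python3 - <<'E'
from h import *
c=cam("wrist"); cv2.imwrite("pics/w4.png",c["image"][:,:,::-1]);
E
```

```text
t 6.23 pos [ 0.4041 -0.379   0.14  ] yaw 8.46 tilt 0.04 F [ 1.3  0.1 -0.4] M [-0.03  0.02  0.02] w 0.0190
tool shift mm [-10.9  22.8  10. ] turn rad 0.001 q [-0.89  0.48  1.57  0.    1.09 -0.74]
```

View pics/w4.png

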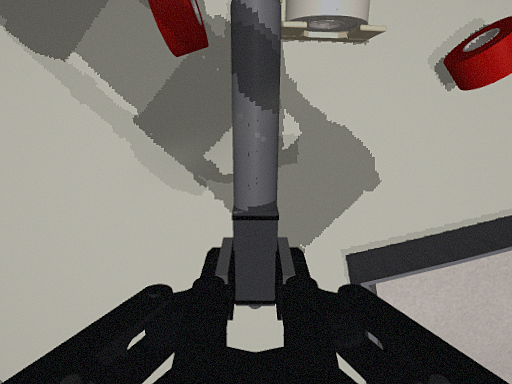

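```bash
python3 -m crank '[[[0,-8,0,0],[0,-16,0,0],[0,-16,0,0],[0,-12,0,0],[0,-8,0,0],[0,0,0,0],[0,0,0,0],[0,0,0,0]]]' 0 >/dev/null; python3 g.py 0.39 -0.40 0.13 8.5
python3 - <<'E'
from h import *
c=cam("wrist"); cv2.imwrite("pics/w5.png",c["image"][:,:,::-1]); crop(c,260,0,160,120,5,"pics/w5c.png")
import pickle; pickle.dump(c,open("w5.pkl","wb"))
E
```

```text
t 6.95 pos [ 0.4129 -0.3208  0.1405] yaw 8.46 tilt 0.06 F [-0.8  0.3 -1.7] M [-0.09 -0.05 -0.03] w 0.0183
tool shift mm [-11.   81.7  10.6] turn rad 0.001 q [-0.81  0.43  1.66 -0.    1.05 -0.66]
```

View pics/w5.png

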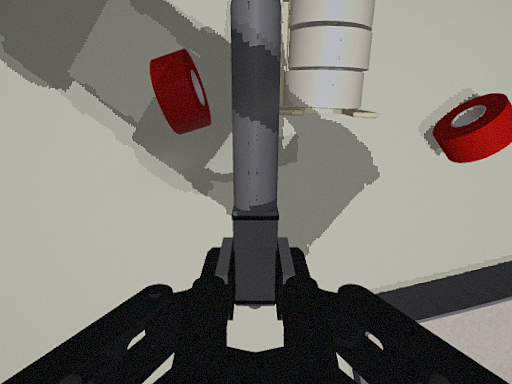

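View pics/w5c.png

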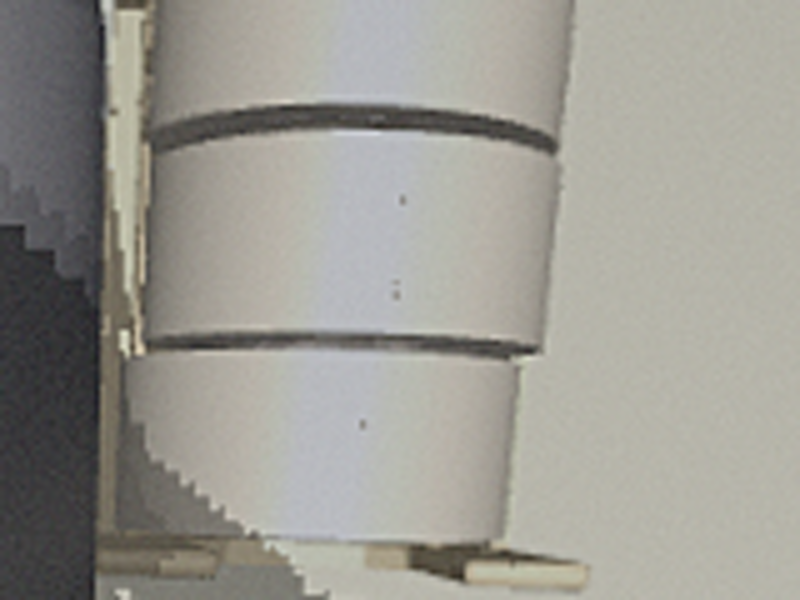

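Run:
```python
from h import *
import pickle
np.set_printoptions(precision=4,suppress=True)
c=pickle.load(open("w5.pkl","rb"))
f=lambda p:np.array(p,float)/5+np.array((260,0))-0.4
# front outer top edge of near wall
print("wall edge z53",onz(c,f([(105,577),(215,575),(470,588),(585,588)]),0.053))
a=np.array([np.sin(np.radians(8.8)),np.cos(np.radians(8.8)),0]); 
lat=np.array([a[1],-a[0],0])
for n,l,r in [("near",(127,375),(518,375)),("near2",(119,470),(510,470)),("mid",(150,165),(556,165)),("mid2",(147,330),(543,330)),("far",(160,30),(571,30)),("far2",(156,90),(565,90))]:
    o,d=ray(c,f([l,r]))
    # project to plane perpendicular to a, bisect
    e=d-np.outer(d@a,a); e/=np.linalg.norm(e,axis=1)[:,None]
    b=e.sum(0); b/=np.linalg.norm(b); half=np.arccos(e[0]@e[1])/2
    # radius check & lateral at z=.033
    t=(0.033-o[2])/b[2]; P=o+t*b
    # axial
    m=d.mean(0); A=(o+m*((0.06-o[2])/m[2]))@a
    print(n,"lat",P@lat,"axial(top)",A,"radius",t*np.sin(half))
print("drawer lat/ax of (0.485,-0.216):",np.array([.485,-.216,0])@lat,np.array([.485,-.216,0])@a)
```

```text
wall edge z53 [[ 0.4406 -0.2604  0.053 ]
 [ 0.4564 -0.2624  0.053 ]
 [ 0.4934 -0.2695  0.053 ]
 [ 0.5104 -0.2718  0.053 ]]
near lat 0.5088068720555844 axial(top) -0.16194564923158167 radius 0.029263329434949473
near2 lat 0.5084377078441976 axial(top) -0.17450894863958516 radius 0.029706787726840194
mid lat 0.5115416146231994 axial(top) -0.13521603293499382 radius 0.02943870480505009
mid2 lat 0.5118075226395244 axial(top) -0.1560595075403287 radius 0.029395691943934422
far lat 0.5122798162926155 axial(top) -0.11869790303916625 radius 0.029277809401789957
far2 lat 0.5120271297171743 axial(top) -0.12598368877417673 radius 0.02935865947291445
drawer lat/ax of (0.485,-0.216): 0.5123357056389303 -0.13925919979469692
```

```bash
python3 g.py 0.4492 -0.4308 0.10 9.0;
python3 -m crank '[[[4,10,0,0.009],[8,18,5,0],[10,26,5,0],[10,26,5,0],[8,18,5,0],[6,10,5,0],[3,4,5,0],[0,0,2,0]]]' 0 >/dev/null; python3 g.py 0.4492 -0.4308 0.10 9.0
```

```text
t 7.00 pos [ 0.4127 -0.3209  0.1404] yaw 8.49 tilt 0.04 F [-0.5 -0.1 -1.4] M [ 0.   -0.01 -0.  ] w 0.0187
tool shift mm [ 52.3 103.2  40.5] turn rad 0.009 q [-0.81  0.43  1.66 -0.    1.05 -0.66]
t 7.67 pos [ 0.4432 -0.44    0.1069] yaw 9.10 tilt 0.05 F [-1.   0.  -0.7] M [-0.02 -0.    0.  ] w 0.0184
tool shift mm [  4.4 -10.1   6.9] turn rad -0.002 q [-0.9   0.64  1.39 -0.    1.11 -0.75]
```

```bash
python3 -m crank '[[[1,0,8,0],[2,0,12,0],[1,0,14,0],[0,0,14,0],[0,0,10,0],[0,0,3,0],[0,0,0,0],[0,0,0,0]]]' 0 >/dev/null; python3 g.py 0.4492 -0.4308 0.025 9.0
python3 - <<'E'
from h import *
c=cam("wrist"); cv2.imwrite("pics/w6.png",c["image"][:,:,::-1]); crop(c,180,0,150,130,5,"pics/w6c.png")
import pickle; pickle.dump(c,open("w6.pkl","wb"))
c=cam("scene");crop(c,180,60,110,90,7,"pics/s6.png");pickle.dump(c,open("s6.pkl","wb"))
c=cam("top");crop(c,340,200,120,90,6,"pics/t6.png");pickle.dump(c,open("t6.pkl","wb"))
E
```

```text
t 8.33 pos [ 0.4478 -0.4392  0.0476] yaw 8.98 tilt 0.02 F [-0.4  0.2 -0.6] M [-0.02 -0.    0.03] w 0.0186
tool shift mm [ 0.1 -8.6 22.6] turn rad 0.000 q [-0.9   0.71  1.44 -0.    0.99 -0.74]
```

View pics/w6.png

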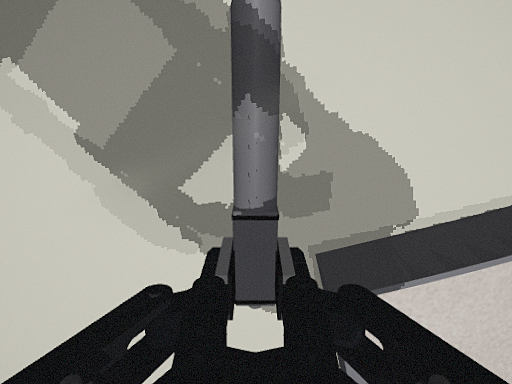

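View pics/w6c.png

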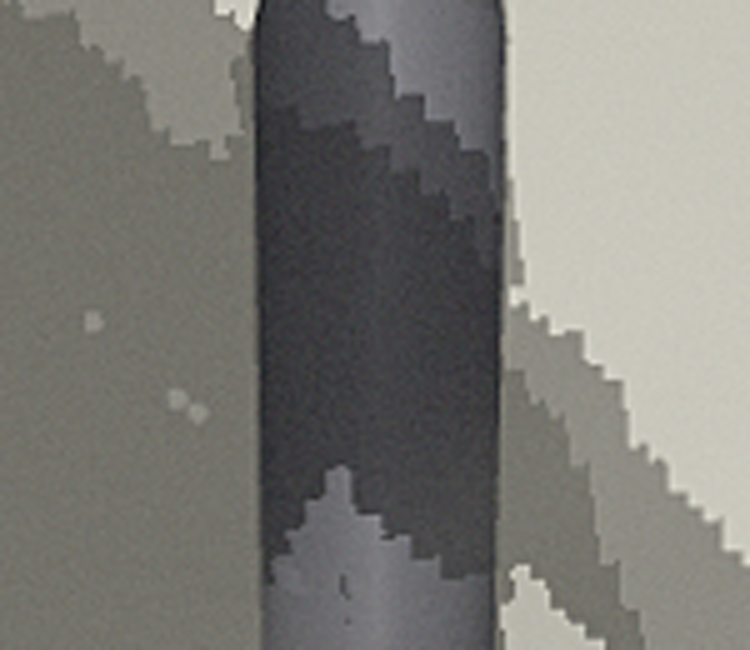

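View pics/s6.png

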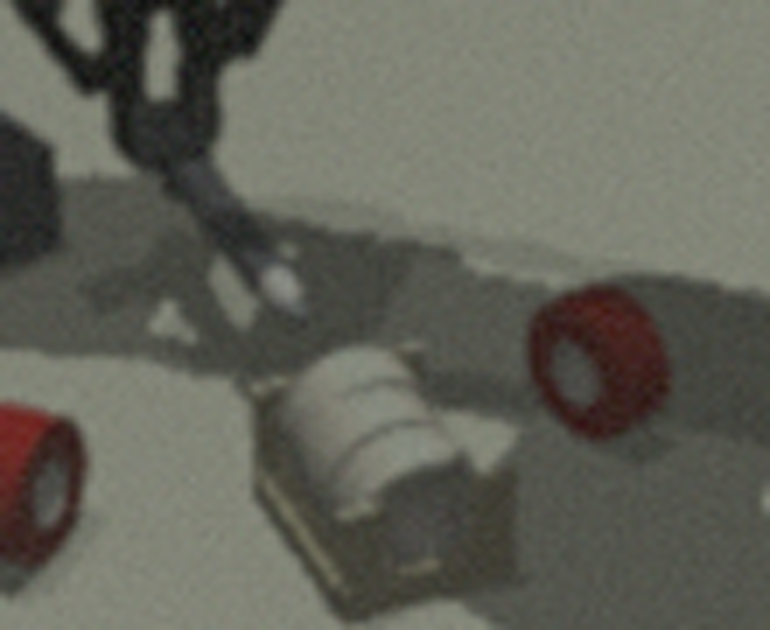

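View pics/t6.png

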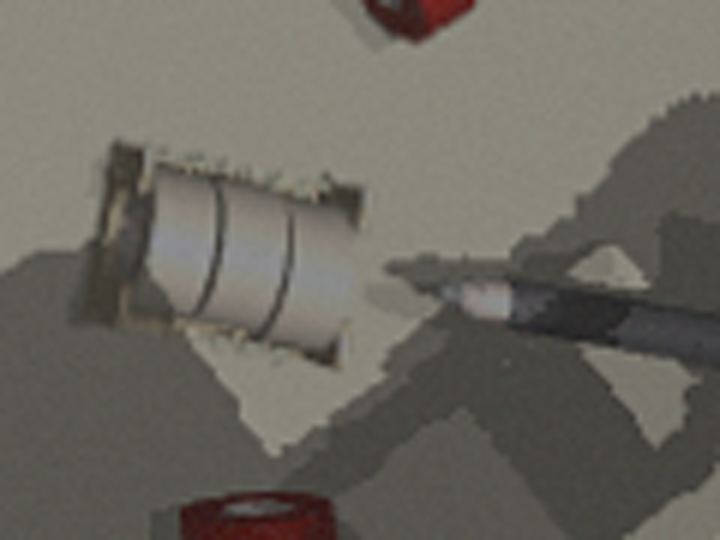

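Run:
```python
from h import *
import pickle
np.set_printoptions(precision=4,suppress=True)
t=pickle.load(open("t6.pkl","rb"));s=pickle.load(open("s6.pkl","rb"));w=pickle.load(open("w6.pkl","rb"))
f=lambda p,o,k:np.array(p,float)/k+np.array(o)-0.5+0.5/k
ut=f([(440,287)],(340,200),6)[0]; us=f([(300,311)],(180,60),7)[0]
print(tri(t,ut,s,us)); print("expected proj top",proj(t,[.4706,-.295,.0558]),ut,"scene",proj(s,[.4706,-.295,.0558]),us)
# white/dark sleeve end centre, x=112
v=f([(503,303)],(340,200),6)[0]; e=np.array([.4706,-.295,.0558])-0.028*np.array([.1564,.9877,0]); print("sleeve end top",v,proj(t,e))
print(onz(t,[ut,v],.0558))
# wrist: spindle axis lateral in tool frame near tip: cols
for r,l,rr in [(10,231.5,280.7),(60,231.8,279.8),(120,232.5,279),(180,233,278.5)]:
    o,d=ray(w,[(l,r),(rr,r)]); b=d.sum(0)
    P=o+b*((0.0558-o[2])/b[2]); 
    h=np.arccos(np.clip(d[0]@d[1],-1,1))/2; print(r,P,"lat",P@np.array([.9877,-.1564,0]),"dist*sin",np.linalg.norm(P-o)*np.sin(h))
print("tcp lat",np.array([.4478,-.4392,0])@np.array([.9877,-.1564,0]))
```

```text
(array([ 0.4748, -0.2927,  0.0649]), np.float64(0.0025092670421987995))
expected proj top [[411.9311 249.2991]] [412.9167 247.4167] scene [[222.9135 105.7494]] [222.4286 104.    ]
sleeve end top [423.4167 250.0833] [[423.5087 251.317 ]]
[[ 0.4751 -0.2974  0.0558]
 [ 0.4691 -0.3225  0.0558]]
10 [ 0.4653 -0.3293  0.0558] lat 0.511113913937479 dist*sin 0.009596427599924058
60 [ 0.4623 -0.3477  0.0558] lat 0.5110092646055383 dist*sin 0.009697090741489174
120 [ 0.4586 -0.3714  0.0558] lat 0.5110062987358206 dist*sin 0.009867442353826639
180 [ 0.4544 -0.3977  0.0558] lat 0.5110278071490038 dist*sin 0.010223890047942474
tcp lat 0.51098294
```

Run:
```python
from h import *
import pickle
np.set_printoptions(precision=4,suppress=True)
t=pickle.load(open("t6.pkl","rb"));s=pickle.load(open("s6.pkl","rb"));w=pickle.load(open("w6.pkl","rb"))
f=lambda p,o,k:np.array(p,float)/k+np.array(o)-0.5+0.5/k
a=np.array([.1564,.9877,0]);tip=np.array([.4706,-.295,.0558])
for nm,c,b in (("scene",s,(205,90,30,22)),("top",t,(405,238,25,22))):
    x,y,ww,hh=b; im=c["image"][y:y+hh,x:x+ww].astype(int)
    g=im.sum(2)/3; sat=im.max(2)-im.min(2)
    # white plunger: bluish-white versus counter greenish
    m=(im[:,:,2]-im[:,:,1]>-2)&(g>85); 
    n,l,st,ce=cv2.connectedComponentsWithStats(m.astype(np.uint8))
    k=1+np.argmax(st[1:,4]); print(nm,st[k],ce[k]+[x,y])
    print(" proj of x=112..128:",proj(c,[tip-.028*a,tip-.02*a,tip-.012*a]))
```

```text
Traceback (most recent call last):
ValueError: attempt to get argmax of an empty sequence
```

Run:
```python
from h import *
import pickle
np.set_printoptions(precision=4,suppress=True)
t=pickle.load(open("t6.pkl","rb"));s=pickle.load(open("s6.pkl","rb"))
crop(s,200,80,40,40,14,"pics/s7.png"); crop(t,400,235,40,30,14,"pics/t7.png")
a=np.array([.1564,.9877,0]);tip=np.array([.4706,-.295,.0558])
f=lambda p,o,k:(np.array(p)-np.array(o)+.5)*k-.5
for c,o in((s,(200,80)),(t,(400,235))): print(f(proj(c,[tip-.028*a,tip-.02*a,tip-.01*a,tip]),o,14))
# roll far-end / drawer check in scene: drawer +y wall top corners
a2=a;lat=np.array([.9877,-.1564,0]);C=np.array([.4831,-.2165,0])-.004*a
print(proj(s,[C+.046*a+.037*lat+[0,0,.053],C+.046*a-.037*lat+[0,0,.053],C+.046*a+.037*lat,C-.046*a+.037*lat+[0,0,.053]]))
print(np.array([(198,350),(388,300),(205,470),(88,208)])/8+[205,90])
```

```text
[[271.9392 295.1684]
 [287.6057 315.4977]
 [307.3541 341.1239]
 [327.2885 366.9919]]
[[335.6221 234.9382]
 [289.3422 226.876 ]
 [231.4573 216.7874]
 [173.5357 206.6873]]
[[228.5931 134.2215]
 [253.8258 126.9006]
 [229.1184 149.7845]
 [214.8897 115.5055]]
[[229.75  133.75 ]
 [253.5   127.5  ]
 [230.625 148.75 ]
 [216.    116.   ]]
```

View pics/s7.png

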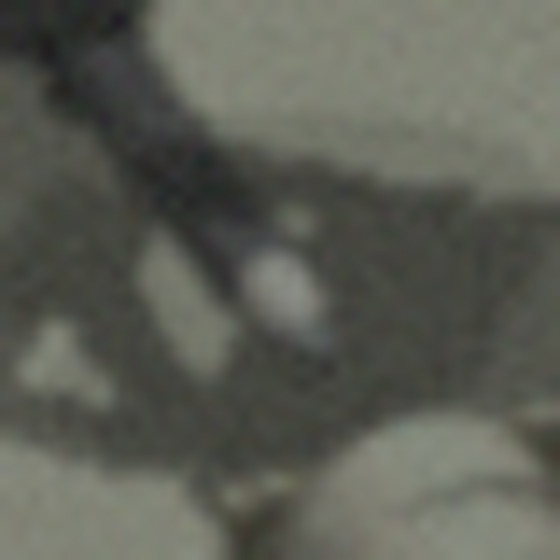

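View pics/t7.png

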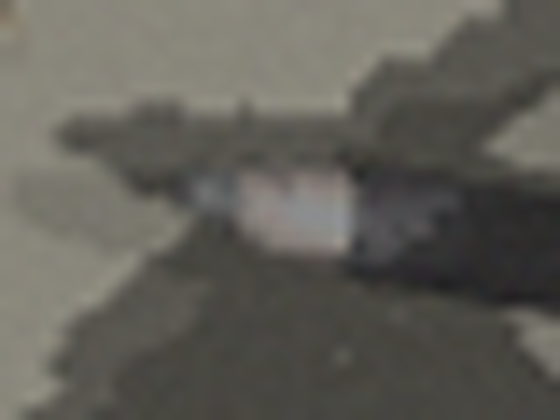

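```bash
cat > pitch.py <<'E'
from h import *
def pitch(w,rows=range(18,200,6)):
    g=cv2.GaussianBlur(w["image"],(3,3),0).astype(float)
    o=-w["R"].T@w["t"]; Rt=None
    out=[]
    for r in rows:
        row=g[r].sum(1)/3; d=np.abs(np.diff(row))
        def sub(lo,hi):
            k=lo+np.argmax(d[lo:hi]); 
            if k<=lo or k>=hi-1 or d[k]<12: return None
            a,b,c=d[k-1],d[k],d[k+1]; return k+.5+.5*(a-c)/(a-2*b+c)
        l,rr=sub(224,240),sub(272,288)
        if l is None or rr is None: continue
        out.append((r,l,rr))
    return out
if __name__=="__main__":
    import pickle,sys
    w=pickle.load(open(sys.argv[1],"rb"))
    for r,l,rr in pitch(w):
        p=cv2.undistortPoints(np.array([[l,r],[rr,r]]).reshape(-1,1,2),w["K"],w["D"]).reshape(-1,2)
        # tool-frame rays
        M=np.array(w["mount"]); d=np.c_[p,np.ones(2)]@M[:3,:3].T; o=M[:3,3]
        # plane perpendicular to tool y: 2D (x,z) directions
        e=d[:,[0,2]]; 
        ang=np.arctan2(e[:,0],e[:,1]); half=abs(ang[1]-ang[0])/2; mid=ang.mean()
        D=0.010/np.sin(half); x=o[0]+D*np.sin(mid); z=o[2]+D*np.cos(mid)
        y=o[1]+D*np.cos(mid)*(d[:,1]/d[:,2]).mean()
        print(r,"%.1f %.1f"%(l,rr),"tool xyz mm of axis: %.2f %.1f %.2f"%(x*1e3,y*1e3,z*1e3))
E
python3 pitch.py w6.pkl; python3 - <<'E'
E
```

```text
18 230.2 280.7 tool xyz mm of axis: -0.05 -108.7 -7.03
24 230.4 280.6 tool xyz mm of axis: -0.04 -106.5 -6.63
30 230.4 280.9 tool xyz mm of axis: 0.02 -104.1 -7.73
36 230.5 281.4 tool xyz mm of axis: 0.12 -101.6 -9.54
42 230.5 280.8 tool xyz mm of axis: 0.02 -99.5 -8.61
48 230.6 280.3 tool xyz mm of axis: -0.05 -97.3 -7.51
54 230.7 280.2 tool xyz mm of axis: -0.08 -95.0 -7.62
60 230.6 280.5 tool xyz mm of axis: -0.03 -92.6 -9.31
66 230.9 279.9 tool xyz mm of axis: -0.09 -90.4 -7.36
72 231.0 279.9 tool xyz mm of axis: -0.05 -88.1 -7.90
78 231.2 279.5 tool xyz mm of axis: -0.09 -85.8 -6.88
84 231.2 279.5 tool xyz mm of axis: -0.10 -83.3 -7.46
90 231.3 279.3 tool xyz mm of axis: -0.11 -80.9 -7.34
96 231.2 279.2 tool xyz mm of axis: -0.16 -78.5 -7.76
102 231.4 279.3 tool xyz mm of axis: -0.10 -76.1 -8.16
108 231.4 278.7 tool xyz mm of axis: -0.22 -73.6 -7.46
114 231.6 285.6 tool xyz mm of axis: 1.05 -72.3 -24.60
120 231.4 279.0 tool xyz mm of axis: -0.18 -68.8 -9.47
126 231.6 280.1 tool xyz mm of axis: 0.10 -66.6 -12.67
132 231.7 280.8 tool xyz mm of axis: 0.24 -64.4 -14.86
138 232.1 281.7 tool xyz mm of axis: 0.50 -62.2 -16.79
144 232.1 279.4 tool xyz mm of axis: 0.07 -58.9 -11.62
150 232.3 280.4 tool xyz mm of axis: 0.31 -56.9 -14.31
156 232.3 277.6 tool xyz mm of axis: -0.26 -52.9 -7.51
162 232.6 278.1 tool xyz mm of axis: -0.10 -50.5 -8.72
168 232.6 279.4 tool xyz mm of axis: 0.17 -48.9 -13.46
174 232.9 277.4 tool xyz mm of axis: -0.20 -44.7 -7.37
180 232.9 277.3 tool xyz mm of axis: -0.21 -42.1 -8.06
186 233.0 277.2 tool xyz mm of axis: -0.21 -39.2 -8.02
192 233.0 276.7 tool xyz mm of axis: -0.31 -36.2 -7.44
198 233.2 276.6 tool xyz mm of axis: -0.29 -33.2 -7.21
```

```bash
python3 -m crank '[[[0,0,4,0],[0,0,6,0],[0,0,7,0],[0,0,4,0],[0,0,1.5,0],[0,0,0,0],[0,0,0,0],[0,0,0,0]]]' 0 >/dev/null; python3 g.py 0.4492 -0.4308 0.0253 9.0
python3 -m crank '[[[0,-4,0,0],[0,-8,0,0],[0,-10,0,0],[0,-8,0,0],[0,-4,0,0],[0,0,0,0],[0,0,0,0],[0,0,0,0]]]' 0 >/dev/null; python3 g.py 0.4492 -0.4308 0.0253 9.0
```

```text
t 9.15 pos [ 0.4477 -0.4395  0.025 ] yaw 8.99 tilt 0.03 F [ 0.3 -0.1 -0.9] M [-0.07  0.04 -0.02] w 0.0188
tool shift mm [ 0.1 -8.8 -0.3] turn rad 0.000 q [-0.9   0.74  1.45 -0.    0.95 -0.74]
t 9.82 pos [ 0.4531 -0.4059  0.025 ] yaw 8.99 tilt 0.04 F [-0.5 -0.3 -0.5] M [-0.09 -0.04  0.  ] w 0.0188
tool shift mm [ 0.1 25.2 -0.3] turn rad 0.000 q [-0.86  0.71  1.51 -0.    0.92 -0.7 ]
```

```bash
python3 -m crank '[[[0,-3,0,0],[0,-5,0,0],[0,-6,0,0],[0,-6,0,0],[0,-6,0,0],[0,-4,0,0],[0,0,0,0],[0,0,0,0]]]' 0 >/dev/null; python3 g.py 0.4492 -0.4308 0.0253 9.0
python3 - <<'E'
from h import *
c=cam("wrist"); crop(c,130,0,260,200,3,"pics/w8.png")
c=cam("scene");crop(c,190,70,80,80,8,"pics/s8.png")
c=cam("top");crop(c,345,215,90,60,8,"pics/t8.png")
E
```

```text
t 10.48 pos [ 0.4578 -0.3758  0.0249] yaw 8.96 tilt 0.02 F [ 0.2 -0.5 -1.4] M [-0.03  0.02 -0.02] w 0.0189
tool shift mm [ 0.1 55.7 -0.4] turn rad 0.001 q [-0.82  0.69  1.56 -0.    0.89 -0.66]
```

View pics/w8.png

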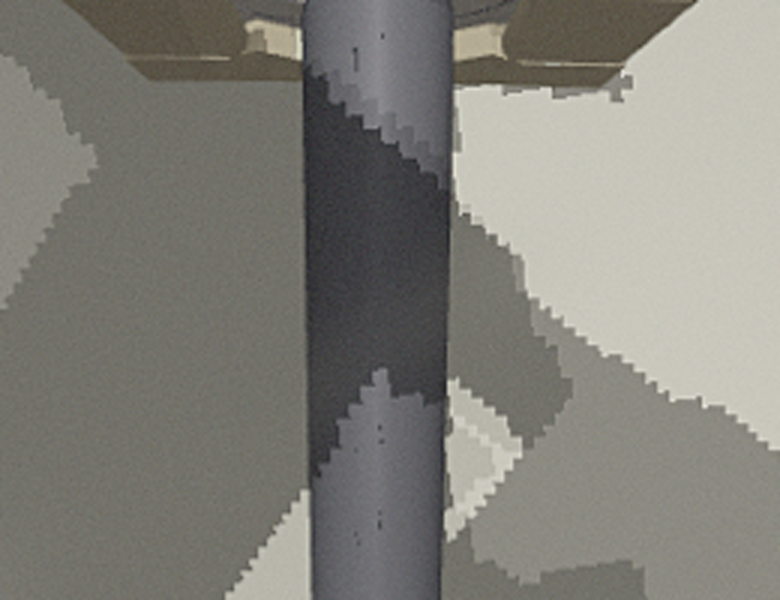

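View pics/t8.png

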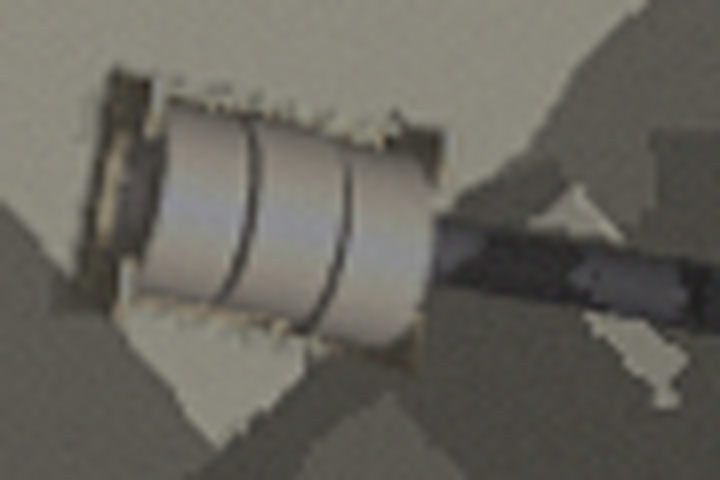

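```bash
python3 -m crank '[[[0,-3,0,0],[0,-5,0,0],[0,-5,0,0],[0,-5,0,0],[0,-5,0,0],[0,-4,0,0],[0,-1,0,0],[0,0,0,0]]]' 0 >/dev/null; python3 g.py 0.4492 -0.4308 0.0253 9.0
python3 -m crank '[[[0,-3,0,0],[0,-5,0,0],[0,-5,0,0],[0,-5,0,0],[0,-5,0,0],[0,-4,0,0],[0,-1,0,0],[0,0,0,0]]]' 0 >/dev/null; python3 g.py 0.4492 -0.4308 0.0253 9.0
```

```text
t 11.30 pos [ 0.4621 -0.348   0.0249] yaw 8.96 tilt 0.01 F [ 0.6 -0.5 -0.5] M [-0.02  0.03  0.04] w 0.0183
tool shift mm [ 0.1 83.8 -0.4] turn rad 0.001 q [-0.78  0.67  1.61 -0.    0.87 -0.62]
t 11.97 pos [ 0.4665 -0.3204  0.0249] yaw 8.96 tilt 0.00 F [ 1.2 -0.1 -0.3] M [-0.1   0.01 -0.03] w 0.0185
tool shift mm [  0.2 111.8  -0.4] turn rad 0.001 q [-0.74  0.65  1.64 -0.    0.85 -0.58]
```

```bash
python3 -m crank '[[[0,-3,0,0],[0,-5,0,0],[0,-5,0,0],[0,-4,0,0],[0,-3,0,0],[0,-2,0,0],[0,0,0,0],[0,0,0,0]]]' 0 >/dev/null; python3 g.py 0.4492 -0.4308 0.0253 9.0
python3 - <<'E'
from h import *
c=cam("wrist"); crop(c,130,0,260,240,2.5,"pics/w9.png")
c=cam("scene");crop(c,190,70,80,80,8,"pics/s9.png")
c=cam("top");crop(c,335,215,90,60,8,"pics/t9.png")
E
```

```text
t 12.63 pos [ 0.4699 -0.299   0.0249] yaw 8.98 tilt 0.01 F [-0.6 -0.1 -0.8] M [-0.03 -0.   -0.01] w 0.0185
tool shift mm [  0.2 133.4  -0.4] turn rad 0.000 q [-0.7   0.64  1.67 -0.    0.83 -0.55]
```

View pics/w9.png

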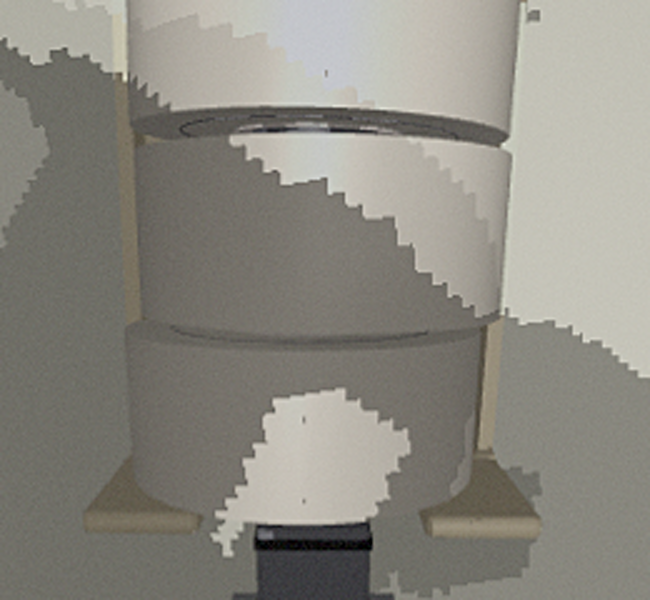

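View pics/t9.png

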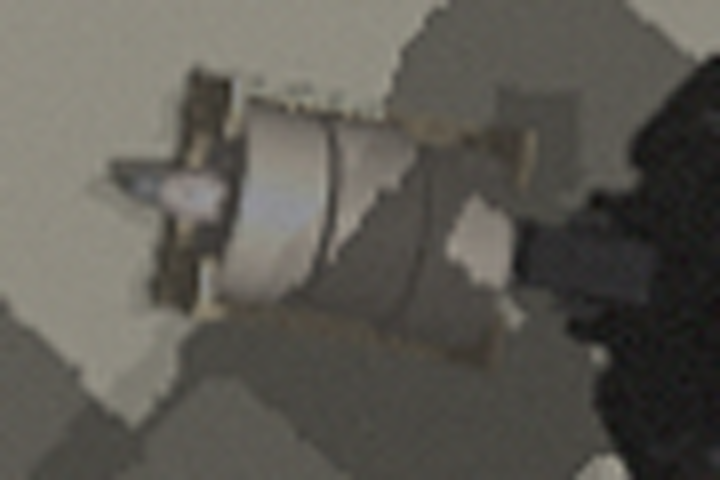

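View pics/s9.png

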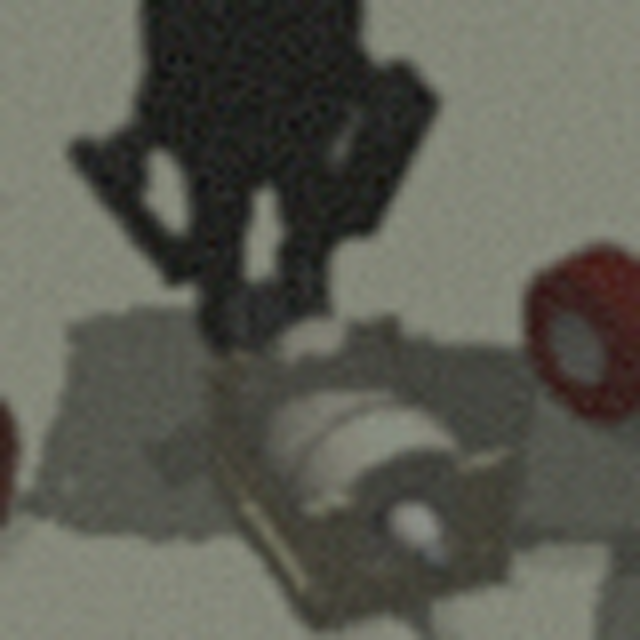

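```bash
python3 -m crank '[[[0,-1,0,0],[0,-1,0,0],[0,-1,0,0],[0,-1,0,0],[0,-1,0,0],[0,-1,0,0],[0,0,0,0],[0,0,0,0]]]' 0 >/dev/null; python3 g.py 0.4492 -0.4308 0.0253 9.0
python3 - <<'E'
from h import *
c=cam("wrist"); crop(c,130,0,260,260,2.3,"pics/w10.png")
E
```

```text
t 13.45 pos [ 0.4708 -0.293   0.0248] yaw 8.99 tilt 0.01 F [ 0.3  0.4 -1.1] M [0.02 0.04 0.  ] w 0.0185
tool shift mm [  0.2 139.4  -0.5] turn rad 0.000 q [-0.69  0.64  1.68 -0.    0.83 -0.54]
```

View pics/w10.png

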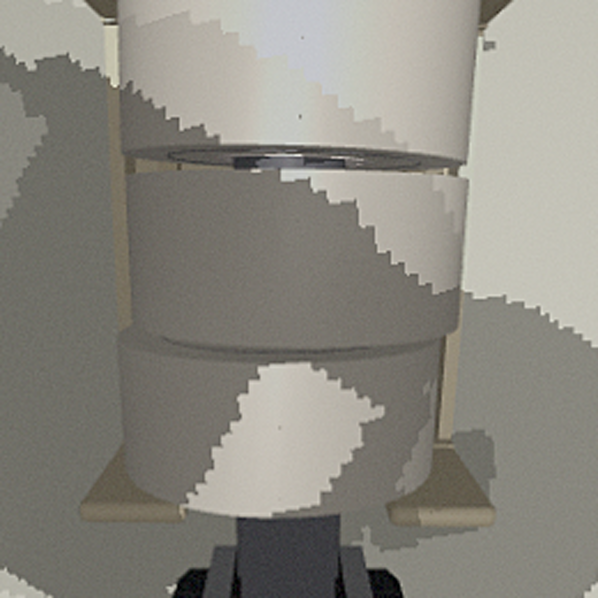

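```bash
python3 -m crank '[[[0,0,-1.5,0],[0,0,-2,0],[0,0,-3,0],[0,0,-4,0],[0,0,-6,0],[0,0,-8,0],[0,0,-8,0],[0,0,-5,0]]]' 0 >/dev/null; python3 g.py 0.4492 -0.4308 0.0253 9.0
python3 -m crank '[[[0,0,-6,0],[0,0,-9,0],[0,0,-12,0],[0,0,-14,0],[0,0,-12,0],[0,0,-8,0],[0,0,-4,0],[0,0,0,0]]]' 0 >/dev/null; python3 g.py 0.4492 -0.4308 0.0253 9.0
python3 - <<'E'
from h import *
c=cam("wrist"); cv2.imwrite("pics/w11.png",c["image"][:,:,::-1])
c=cam("scene");crop(c,170,50,120,110,6,"pics/s11.png")
E
```

```text
t 14.17 pos [ 0.4711 -0.2935  0.0638] yaw 8.99 tilt 0.10 F [ 0.4 -0.8 -2.5] M [-0.07 -0.01 -0.02] w 0.0188
tool shift mm [ -0.3 139.   38.7] turn rad 0.000 q [-0.7   0.58  1.65 -0.    0.91 -0.54]
t 14.83 pos [ 0.4711 -0.2934  0.1283] yaw 8.99 tilt 0.10 F [ 0.6  0.4 -1.5] M [-0.11  0.07  0.06] w 0.0185
tool shift mm [ -0.3 139.1 103.2] turn rad 0.000 q [-0.7   0.5   1.59 -0.    1.06 -0.54]
```

View pics/w11.png

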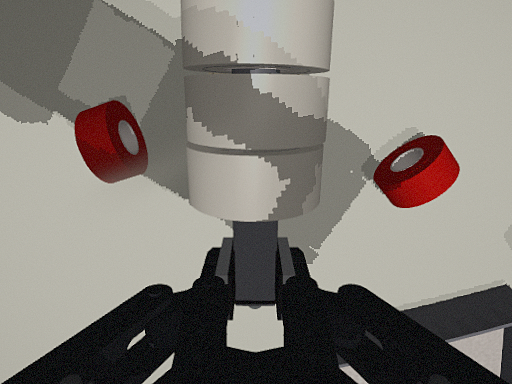

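View pics/s11.png

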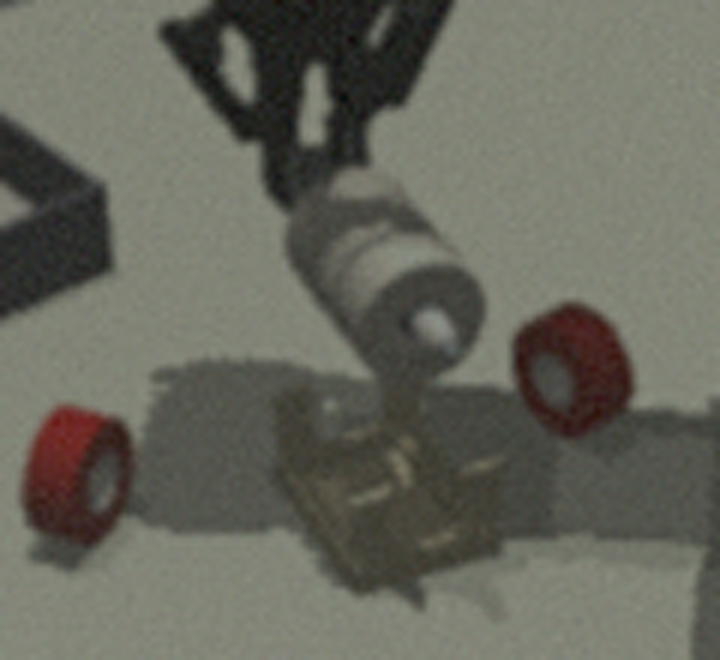

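```bash
python3 -m crank '[[[1,-6,-2,0],[2,-14,-4,0],[3,-22,-4,-0.02],[3,-28,-2,-0.02],[4,-30,-1,-0.02],[5,-30,0,-0.02],[5,-30,0,-0.02],[6,-30,0,-0.02]]]' 0 >/dev/null; python3 g.py 0.58 0.08 0.14 -5.5
```

```text
t 15.60 pos [ 0.5203 -0.1046  0.1403] yaw 2.04 tilt 0.04 F [ 0.6  0.6 -2. ] M [-0.14 -0.05 -0.  ] w 0.0188
tool shift mm [  53.1 -186.6    0.3] turn rad -0.132 q [-0.34  0.44  1.64  0.    1.06 -0.31]
```

```bash
python3 -m crank '[[[7,-30,0,-0.02],[7,-30,0,-0.02],[8,-28,0,-0.02],[8,-26,0,-0.02],[8,-24,0,-0.02],[8,-20,0,-0.02],[6,-12,0,-0.015],[3,-5,0,0]]]' 0 >/dev/null; python3 g.py 0.58 0.08 0.14 -5.5
```

```text
t 16.27 pos [0.5724 0.0716 0.1401] yaw -5.80 tilt 0.03 F [ 1.2 -0.3 -2.2] M [-0.14  0.03 -0.04] w 0.0186
tool shift mm [ 8.5 -7.6  0.1] turn rad 0.005 q [-0.01  0.52  1.51  0.    1.12 -0.11]
```

```bash
python3 -m crank '[[[0,0,0,0],[0,0,0,0],[0,0,0,0],[0,0,0,0],[0,0,0,0],[0,0,0,0],[0,0,0,0],[0,0,0,0]]]' 0 >/dev/null; python3 g.py 0.58 0.08 0.14 -5.5
python3 - <<'E'
from h import *
import pickle
c=cam("wrist"); cv2.imwrite("pics/w12.png",c["image"][:,:,::-1]);pickle.dump(c,open("w12.pkl","wb"))
c=cam("top"); pickle.dump(c,open("t12.pkl","wb"));crop(c,150,180,130,120,5,"pics/t12.png")
E
```

```text
t 16.93 pos [0.5724 0.0686 0.1403] yaw -5.58 tilt 0.01 F [-0.4  0.8 -1.5] M [-0.11 -0.01  0.03] w 0.0183
tool shift mm [  8.6 -10.6   0.3] turn rad 0.001 q [-0.01  0.52  1.51 -0.    1.12 -0.11]
```

View pics/w12.png

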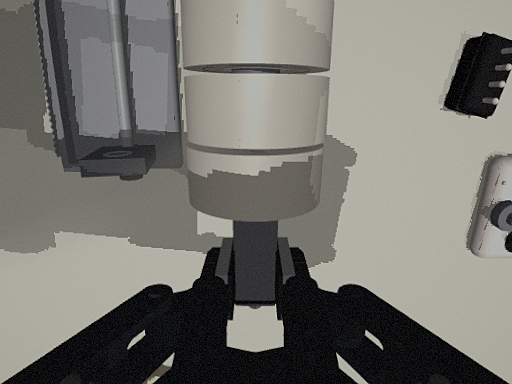

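View pics/t12.png

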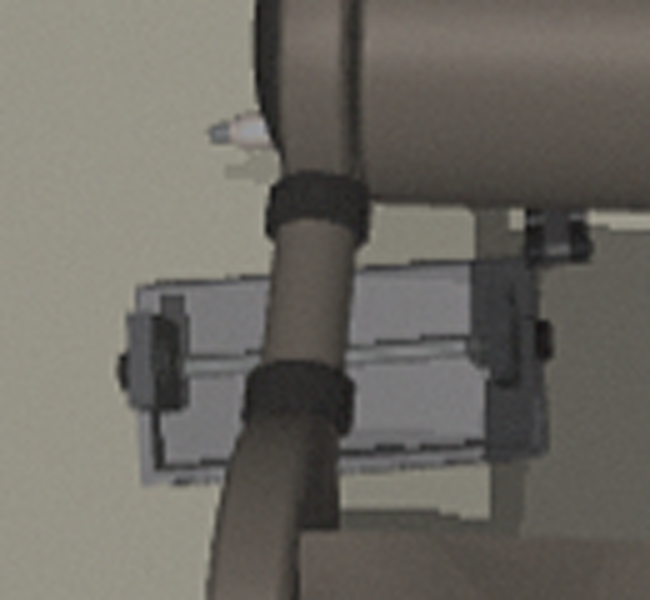

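```bash
python3 -m crank '[[[2,-8,0,0],[2,-16,0,0],[2,-20,0,0],[2,-20,0,0],[0,-16,0,0],[0,-12,0,0],[0,-8,0,0],[0,0,0,0]]]' 0 >/dev/null; python3 g.py 0.58 0.08 0.14 -5.5
python3 - <<'E'
from h import *
import pickle
c=pickle.load(open("w12.pkl","rb")); crop(c,20,0,180,190,4,"pics/w12c.png")
c=cam("wrist"); cv2.imwrite("pics/w13.png",c["image"][:,:,::-1]);pickle.dump(c,open("w13.pkl","wb")); crop(c,0,0,190,250,3.2,"pics/w13c.png"); 
c=cam("scene"); pickle.dump(c,open("s13.pkl","wb"));
E
```

```text
t 17.70 pos [0.5703 0.1709 0.1402] yaw -5.72 tilt 0.02 F [-0.2  0.2 -2.1] M [-0.15  0.03  0.02] w 0.0188
tool shift mm [ 0.6 91.4  0.2] turn rad 0.004 q [0.16 0.55 1.45 0.   1.14 0.06]
```

View pics/w12c.png

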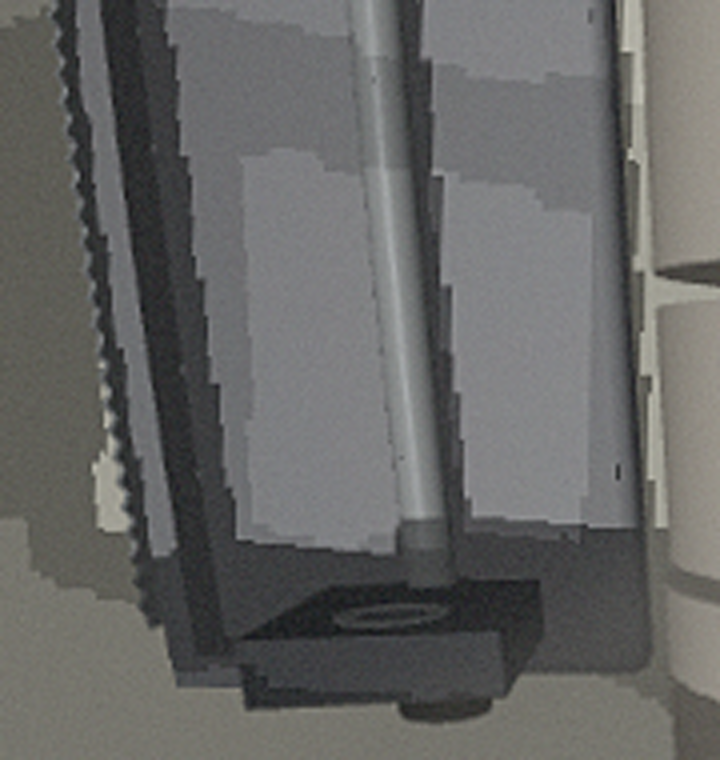

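View pics/w13c.png

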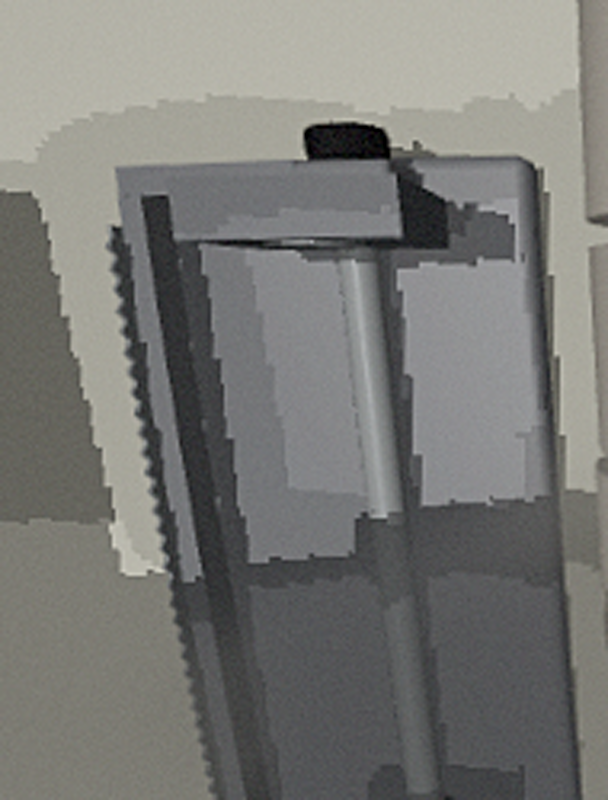

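Run:
```python
from h import *
import pickle
np.set_printoptions(precision=4,suppress=True)
A=pickle.load(open("w12.pkl","rb"));B=pickle.load(open("w13.pkl","rb"))
f=lambda p,o,k:np.array(p,float)/k+np.array(o)-0.5+0.5/k
a=lambda p:f(p,(20,0),4); b=lambda p:f(p,(0,0),3.2)
print("rod A",onz(A,a([(371,20),(386,200),(411,440)]),.024)); print("rod B",onz(B,b([(359,260),(375,400),(404,600)]),.024))
print("knobs A",onz(A,a([(445,715)]),.024),"B",onz(B,b([(346,125)]),.024))
print("base +x edge A",onz(A,a([(622,200),(640,500)]),.014),"B",onz(B,b([(535,250),(552,450)]),.014))
print("base corner A",onz(A,a([(648,668)]),.014),"B",onz(B,b([(530,158)]),.014))
print("cup A",onz(A,a([(393,615)]),.0595),"B",onz(B,b([(302,242)]),.0595))
print("cheek top A",onz(A,a([(243,640),(502,630),(245,706),(505,695)]),.076));print("cheek top B",onz(B,b([(118,168),(392,161),(402,238)]),.076))
```

```text
rod A [[0.4504 0.2032 0.024 ]
 [0.4532 0.1707 0.024 ]
 [0.4576 0.1247 0.024 ]]
rod B [[0.447  0.2488 0.024 ]
 [0.4504 0.2141 0.024 ]
 [0.4568 0.1599 0.024 ]]
knobs A [[0.4636 0.0663 0.024 ]] B [[0.4442 0.2804 0.024 ]]
base +x edge A [[0.4974 0.1752 0.014 ]
 [0.503  0.1154 0.014 ]] B [[0.4889 0.2549 0.014 ]
 [0.4947 0.2035 0.014 ]]
base corner A [[0.5058 0.0785 0.014 ]] B [[0.487  0.2771 0.014 ]]
cup A [[0.468  0.096  0.0595]] B [[0.4501 0.2519 0.0595]]
cheek top A [[0.4482 0.0931 0.076 ]
 [0.494  0.099  0.076 ]
 [0.4477 0.0812 0.076 ]
 [0.4945 0.0875 0.076 ]]
cheek top B [[0.4202 0.2637 0.076 ]
 [0.477  0.2685 0.076 ]
 [0.4789 0.2541 0.076 ]]
```

Run:
```python
from h import *
import pickle
np.set_printoptions(precision=1,suppress=True)
A=pickle.load(open("w12.pkl","rb"));B=pickle.load(open("w13.pkl","rb"));S=pickle.load(open("s13.pkl","rb"))
n=np.array([-.0958,.9954,0]);l=np.array([.9954,.0958,0]);z=np.array([0,0,1.])
th=.21;h=.4676
P=lambda ax,u,v:(.1291+ax)*n+(h+u*np.cos(th)+v*np.sin(th))*l+(.024-u*np.sin(th)+v*np.cos(th))*z  # u lateral, v along yoke up
t=np.linspace(0,2*np.pi,60)
for nm,c,sg,o,k in (("A",A,-1,(20,0),4),("B",B,1,(0,0),3.2)):
    im=cv2.resize(c["image"][0:190 if nm=="A" else 250,o[0]:o[0]+190,::-1],None,fx=k,fy=k,interpolation=cv2.INTER_CUBIC)
    def dr(pts,col):
        q=((proj(c,pts)-o+.5)*k-.5).round().astype(int); cv2.polylines(im,[q.reshape(-1,1,2)],False,col,1)
    dr([P(sg*.0785,.0065*np.cos(x),.036+.0065*np.sin(x)) for x in t],(0,255,0))
    dr([P(sg*y,x,.054) for y,x in((.0785,-.022),(.0785,.022),(.0905,.022),(.0905,-.022),(.0785,-.022))],(0,255,255))
    dr([P(-.1,0,0),P(.1,0,0)],(0,0,255))
    cv2.imwrite(f"pics/ov{nm}.png",im)
```

```text
(no output)
```

View pics/ovA.png

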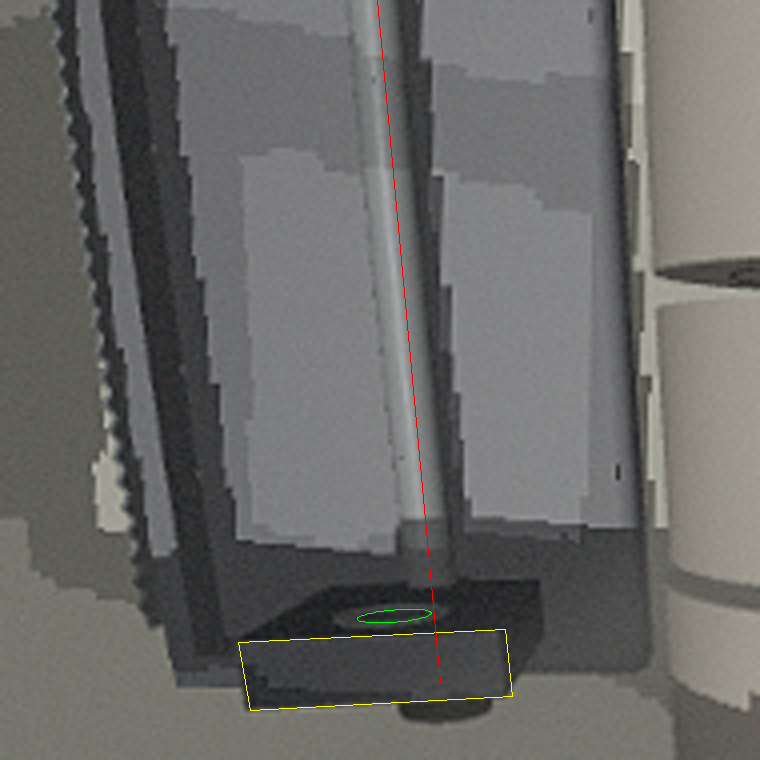

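View pics/ovB.png

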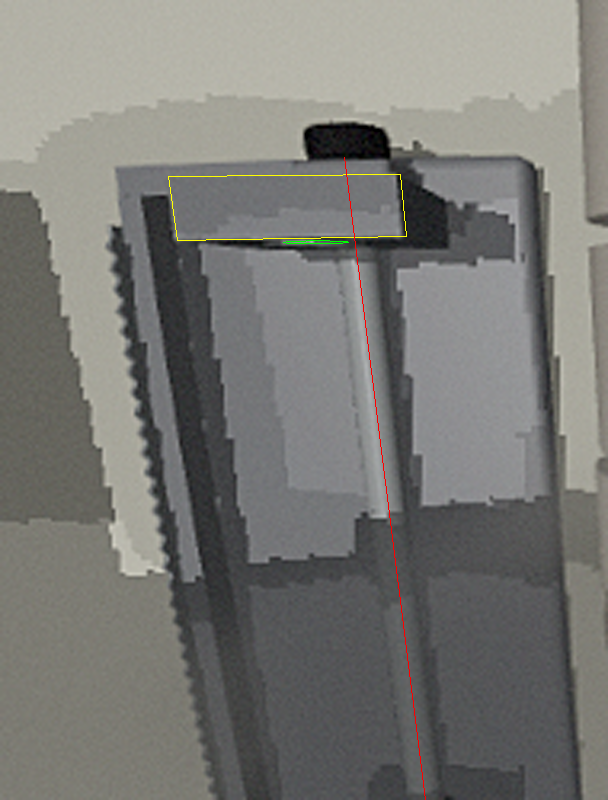

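Run:
```python
from h import *
import pickle
B=pickle.load(open("w13.pkl","rb")); 
im=B["image"][44:90,30:150,::-1].astype(float)*1.8
cv2.imwrite("pics/bz.png",cv2.resize(np.clip(im,0,255).astype(np.uint8),None,fx=6.5,fy=6.5,interpolation=cv2.INTER_NEAREST))
```

```text
(no output)
```

View pics/bz.png

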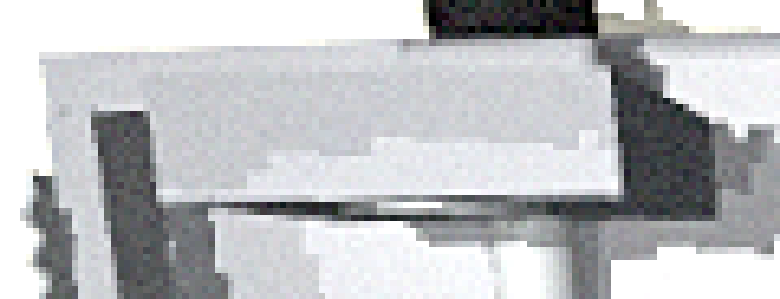

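Run:
```python
from h import *
import pickle
A=pickle.load(open("w6.pkl","rb"))["image"];B=pickle.load(open("w13.pkl","rb"))["image"]
out=[]
for im in(A,B):
    out.append(cv2.resize(np.clip(im[205:320,200:312,::-1].astype(float)*2,0,255).astype(np.uint8),None,fx=3.5,fy=3.5,interpolation=cv2.INTER_CUBIC))
cv2.imwrite("pics/cmp.png",np.hstack(out))
for im in(A,B):
    print([int(v) for v in im[290:318,248:262].mean((1,2))])
    print([int(v) for v in im[260:280,226:288].mean((0,2))])
S=pickle.load(open("s13.pkl","rb")); crop(S,230,150,130,110,6,"pics/s13.png")
```

```text
[62, 63, 64, 63, 63, 62, 64, 64, 64, 61, 40, 7, 9, 14, 50, 75, 103, 115, 161, 197, 199, 197, 196, 196, 196, 196, 197, 196]
[78, 70, 45, 25, 13, 15, 13, 13, 14, 56, 65, 64, 63, 64, 63, 64, 63, 64, 63, 64, 63, 63, 61, 64, 63, 64, 63, 64, 63, 63, 63, 65, 62, 63, 63, 63, 63, 62, 63, 63, 63, 64, 63, 63, 64, 63, 62, 64, 67, 29, 13, 11, 13, 16, 18, 33, 57, 79, 77, 76, 77, 74]
[55, 56, 57, 56, 56, 55, 55, 57, 55, 59, 46, 7, 9, 13, 44, 55, 80, 103, 138, 181, 184, 182, 181, 181, 181, 182, 181, 181]
[70, 62, 39, 22, 12, 11, 11, 11, 12, 49, 57, 56, 55, 56, 56, 56, 55, 55, 55, 56, 56, 55, 56, 56, 54, 57, 56, 56, 55, 55, 55, 56, 55, 55, 56, 54, 54, 55, 56, 55, 55, 56, 56, 56, 55, 56, 57, 56, 61, 24, 10, 9, 13, 12, 13, 28, 51, 69, 68, 67, 67, 65]
```

View pics/cmp.png

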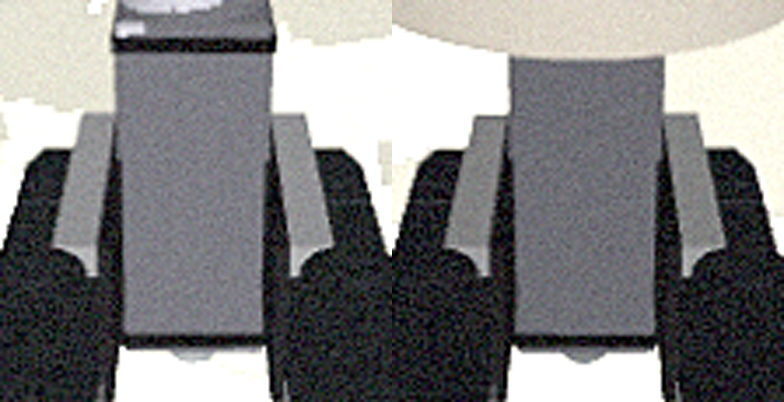

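View pics/s13.png

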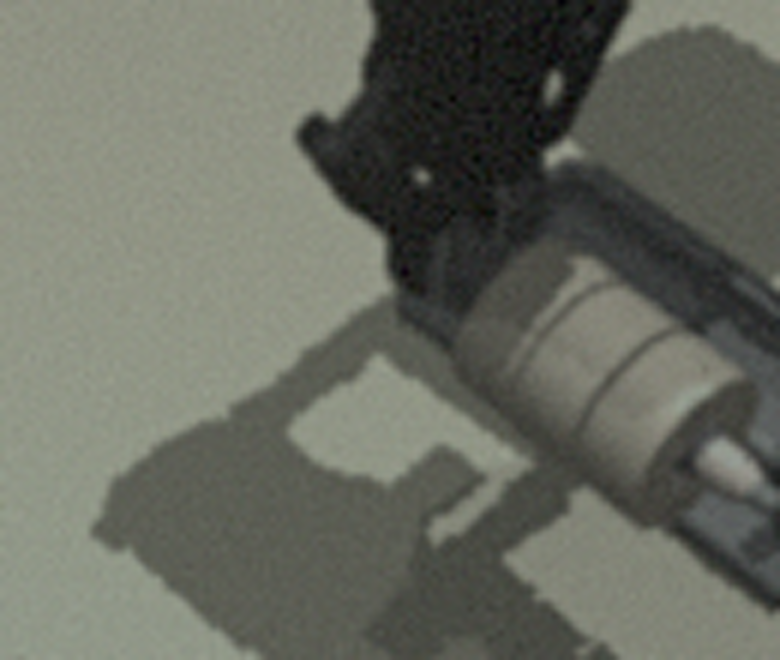

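Run:
```python
from h import *
import pickle
w=pickle.load(open("w6.pkl","rb")); M=np.array(w["mount"])
def toolpt(uv,z):
    p=cv2.undistortPoints(np.array([[uv]],float),w["K"],w["D"])[0,0]; d=M[:3,:3]@np.array([p[0],p[1],1]); o=M[:3,3]
    return (o+d*((z-o[2])/d[2]))*1e3
for uv in [(255.7,215.5),(255.7,219.5),(255.7,300.3),(255.7,304)]: print(uv,toolpt(uv,-.0177))
print(toolpt((255.7,308),-.0077))
```

```text
(255.7, 215.5) [  0.03768871 -28.77261895 -17.7       ]
(255.7, 219.5) [  0.03872228 -26.88575333 -17.7       ]
(255.7, 300.3) [  0.06427806  15.54337009 -17.7       ]
(255.7, 304) [  0.06569837  17.71912346 -17.7       ]
[ 0.10667799 28.13722842 -7.7       ]
```

```bash
python3 -m crank '[[[0,0,0,-0.03],[0,0,0,-0.06],[0,0,0,-0.07],[0,0,0,-0.08],[0,0,0,-0.08],[0,0,0,-0.06],[0,0,0,-0.035],[0,0,0,0]]]' 0 >/dev/null; python3 g.py 0.5251 0.1185 0.10 -29.5
```

```text
t 18.47 pos [0.5709 0.1681 0.1403] yaw -29.38 tilt 0.02 F [ 0.   0.2 -2.5] M [-0.11  0.02  0.04] w 0.0189
tool shift mm [-64.2  20.7  40.3] turn rad -0.002 q [ 0.16  0.55  1.45 -0.    1.14 -0.35]
```

```bash
python3 -m crank '[[[-4,1,0,0],[-10,3,0,0],[-14,4,0,0],[-14,5,0,0],[-12,4,0,0],[-8,3,0,0],[-2.5,1,0,0],[0,0,0,0]]]' 0 >/dev/null; python3 g.py 0.5251 0.1185 0.10 -29.5
python3 - <<'E'
from h import *
c=cam("scene");crop(c,270,120,130,130,5,"pics/s14.png")
c=cam("top");crop(c,150,180,130,120,5,"pics/t14.png")
E
```

```text
t 19.13 pos [0.5246 0.1186 0.1405] yaw -29.30 tilt 0.02 F [-0.3 -0.3 -1.8] M [-0.08 -0.09  0.01] w 0.0191
tool shift mm [ 0.3  0.3 40.5] turn rad -0.003 q [ 0.08  0.45  1.62 -0.    1.07 -0.43]
```

View pics/s14.png

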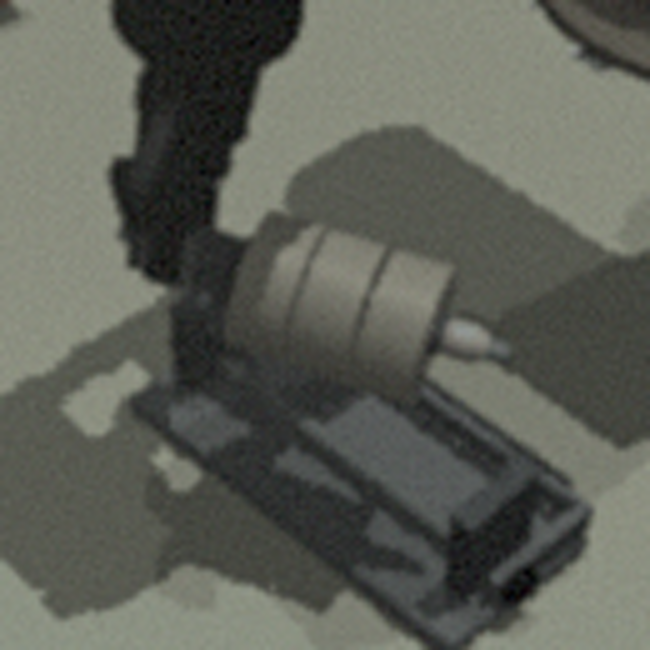

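View pics/t14.png

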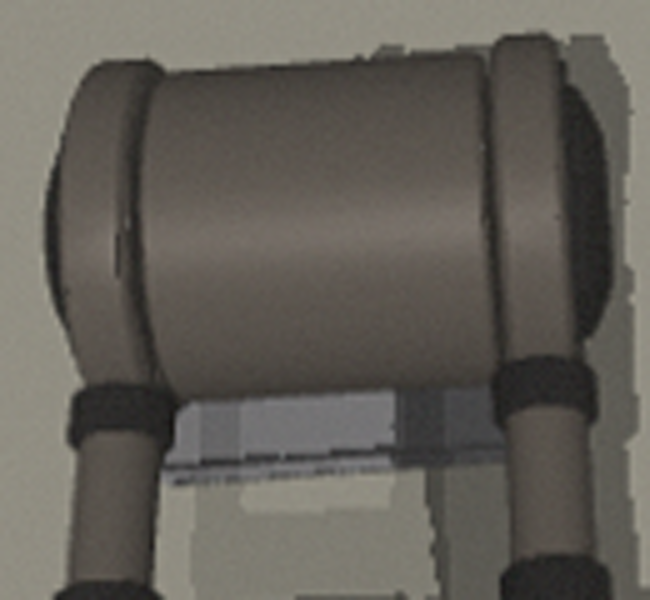

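```bash
python3 -m crank '[[[0.3,0.3,5,0],[0,0,9,0],[0,0,10,0],[0,0,10,0],[0,0,9,0],[0,0,6,0],[0,0,3,0],[0,0,0,0]]]' 0 >/dev/null; python3 g.py 0.5251 0.1185 0.0515 -29.5
python3 - <<'E'
from h import *
c=cam("scene");crop(c,270,120,130,130,5,"pics/s15.png")
c=cam("wrist"); cv2.imwrite("pics/w15.png",c["image"][:,:,::-1])
E
```

```text
t 19.90 pos [0.5247 0.1191 0.0873] yaw -29.40 tilt 0.09 F [-1.2 -0.7 -2.7] M [-0.1  -0.07 -0.08] w 0.0185
tool shift mm [ 0.1  0.8 35.8] turn rad -0.002 q [ 0.08  0.52  1.67 -0.    0.95 -0.43]
```

View pics/s15.png

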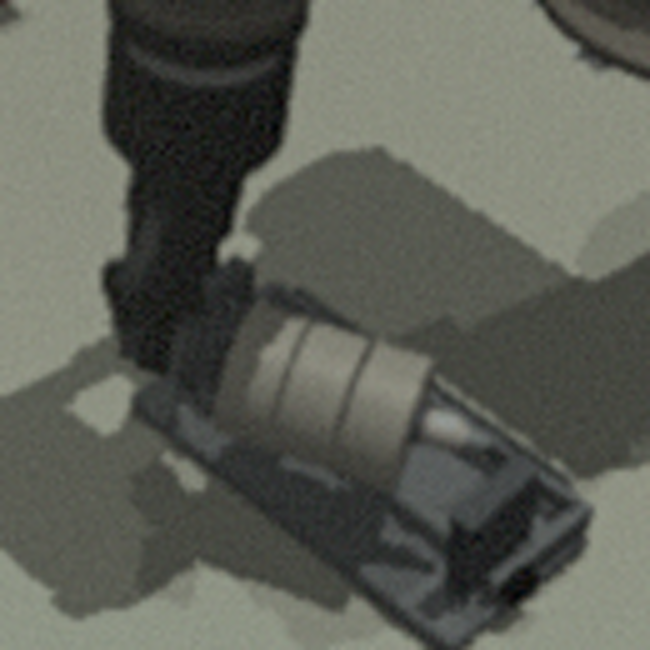

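View pics/w15.png

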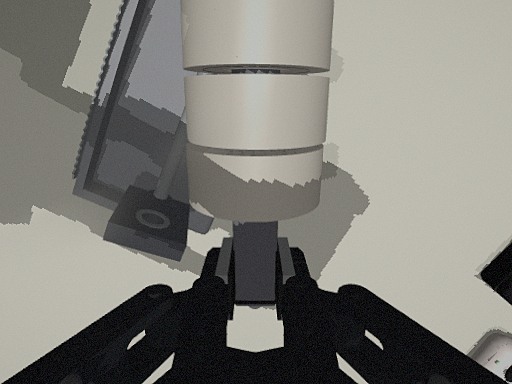

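```bash
python3 - <<'E'
from h import *
import pickle
np.set_printoptions(precision=4,suppress=True)
c=cam("wrist"); pickle.dump(c,open("w15.pkl","wb")); crop(c,60,150,160,130,5,"pics/w15c.png")
n=np.array([-.0958,.9954,0]);l=np.array([.9954,.0958,0])
X=onz(c,[(152.5,216.5)],.0592)[0]; print(X,X@l,X@n-.1291)
E
python3 g.py
```

```text
[0.4674 0.0966 0.0592] 0.47454597883304206 -0.07775161014822804
t 20.05 pos [0.5255 0.1192 0.0887] yaw -29.39 tilt 0.05 F [ 0.7  0.2 -2.2] M [-0.16 -0.1   0.03] w 0.0187
```

View pics/w15c.png

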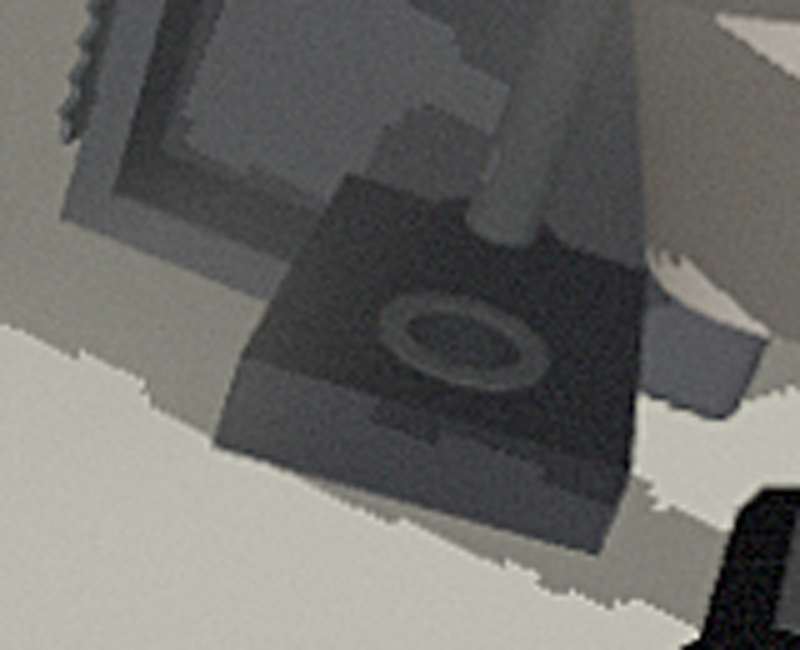

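```bash
python3 -m crank '[[[0,0.4,4,0],[0,0.4,6,0],[0,0,8,0],[0,0,8,0],[0,0,6,0],[0,0,4,0],[0,0,1,0],[0,0,0,0]]]' 0 >/dev/null; python3 g.py 0.5251 0.1185 0.0515 -29.5
python3 - <<'E'
from h import *
c=cam("scene");crop(c,330,160,70,80,8,"pics/s16.png")
c=cam("wrist"); cv2.imwrite("pics/w16.png",c["image"][:,:,::-1])
E
```

```text
t 20.72 pos [0.5253 0.1184 0.0508] yaw -29.39 tilt 0.05 F [-0.6  0.9 -1.5] M [-0.09 -0.08  0.03] w 0.0189
tool shift mm [-0.2 -0.2 -0.7] turn rad -0.002 q [ 0.08  0.58  1.7  -0.    0.86 -0.43]
```

View pics/s16.png

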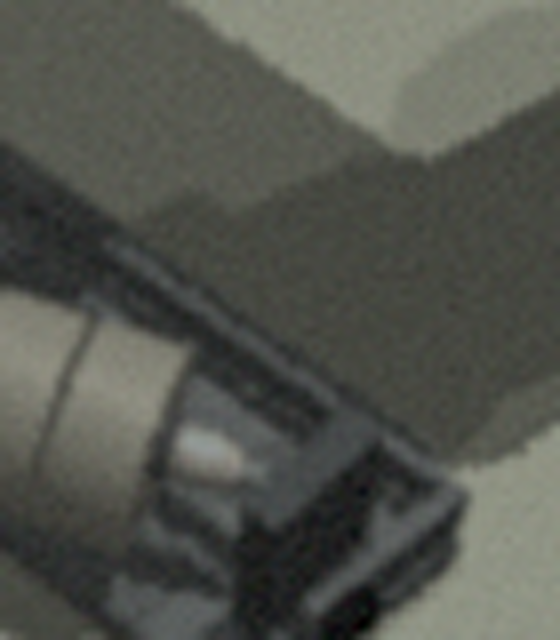

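View pics/w16.png

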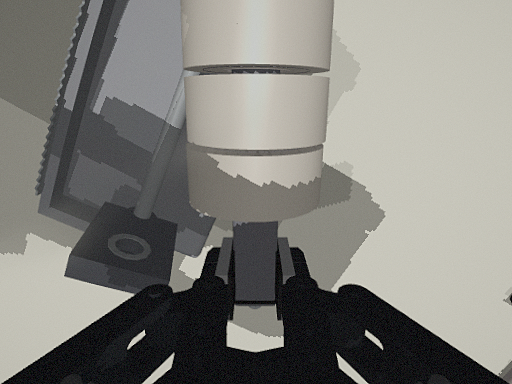

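```bash
python3 -m crank '[[[0,0,0,0],[0.4,-0.9,0,0],[0.4,-0.9,0,0],[0.4,-0.9,0,0],[0.4,-0.9,0,0],[0,0,0,0],[0,0,0,0],[0,0,0,0]]]' 0 >/dev/null; python3 g.py 0.5251 0.1185 0.0515 -29.5; python3 -c "
from h import *
for i in range(4):
    read_camera('scene'); s=observe(); print(s['position'],s['force'])"
```

```text
t 21.48 pos [0.5252 0.1224 0.0513] yaw -29.40 tilt 0.01 F [ 0.3 -0.2 -2.3] M [-0.14 -0.08  0.06] w 0.0186
tool shift mm [-2.   3.4 -0.2] turn rad -0.002 q [ 0.09  0.58  1.7  -0.    0.86 -0.43]
[0.52513608 0.1223507  0.05125992] [-0.3681539  -0.67514658 -2.78053738]
[0.52514689 0.12233015 0.05125009] [-0.56793085  0.31026496 -2.42063423]
[0.52515834 0.12234593 0.05127584] [-0.36754295  0.34151107 -2.24304888]
[0.52516277 0.12234845 0.05124741] [-0.16024492 -0.13408217 -2.21963378]
```

```bash
python3 -m crank '[[[-0.3,-0.1,0,0],[-0.3,-0.1,0,0],[0.4,-0.9,0,0],[0.4,-0.9,0,0],[0.4,-0.9,0,0],[0.4,-0.9,0,0],[0.4,-0.9,0,0],[0,0,0,0]]]' 0 >/dev/null
cat > f.py <<'E'
from h import *
n=np.array([-.0958,.9954,0]);l=np.array([.9954,.0958,0])
F=[];P=[]
for i in range(4):
    read_camera('scene'); s=observe(); F.append(s['force']);P.append(s['position'])
R=Rn.from_rotvec(s["tcp_rot"]).as_matrix();d=-R[:,1]; p=np.mean(P,0);f=np.mean(F,0)
al=np.degrees(np.arctan2(-(d@l),d@n)); tip=p+.146*d; butt=p-.028*d
print("t %.2f pos"%s["time"],np.round(p,5),"alpha %.2f"%al,"| F n %.2f l %.2f z %.2f"%(f@n,f@l,f[2]),"M",np.round(s["wrist_torque"],2),"w %.4f"%s["grip_width"])
for nm,q in(("tip@rest",tip),("butt",butt)): print(nm,"ax %.2f lat(rel cup) %.2f z %.2f"%((q@n-.1291)*1e3,(q@l-.4746)*1e3,(q[2]+.0077)*1e3))
a=np.radians(al); print("n ->(%.3f,%.3f)  l->(%.3f,%.3f)"%(np.sin(a),-np.cos(a),np.cos(a),np.sin(a)))
E
python3 f.py
```

```text
t 22.55 pos [0.52407 0.12723 0.05127] alpha 23.90 | F n 0.10 l -0.17 z -1.58 M [-0.08 -0.07  0.01] w 0.0184
tip@rest ax 80.82 lat(rel cup) 0.10 z 58.95
butt ax -78.26 lat(rel cup) 70.59 z 58.97
n ->(0.405,-0.914)  l->(0.914,0.405)
```

```bash
python3 -m crank '[[[0.4,-0.9,0,0],[0.4,-0.9,0,0],[0.4,-0.9,0,0],[0,0,0,0],[0,0,0,0],[0,0,0,0],[0,0,0,0],[0,0,0,0]]]' 0 >/dev/null; python3 f.py;  python3 -m crank '[[[0.2,-0.45,0,0],[0.2,-0.45,0,0],[0.2,-0.45,0,0],[0.2,-0.45,0,0],[0,0,0,0],[0,0,0,0],[0,0,0,0],[0,0,0,0]]]' 0 >/dev/null; python3 f.py
python3 - <<'E'
from h import *
c=cam("scene");crop(c,330,160,70,80,8,"pics/s17.png")
E
```

```text
t 23.42 pos [0.52368 0.13011 0.05123] alpha 23.90 | F n 0.20 l -1.27 z -1.77 M [-0.05  0.18  0.13] w 0.0183
tip@rest ax 83.72 lat(rel cup) -0.01 z 58.94
butt ax -75.36 lat(rel cup) 70.48 z 58.93
n ->(0.405,-0.914)  l->(0.914,0.405)
t 24.28 pos [0.52357 0.13197 0.05125] alpha 23.90 | F n -4.49 l -1.31 z -1.69 M [-0.8   0.07  0.41] w 0.0186
tip@rest ax 85.59 lat(rel cup) 0.05 z 58.93
butt ax -73.49 lat(rel cup) 70.55 z 58.96
n ->(0.405,-0.914)  l->(0.914,0.405)
```

View pics/s17.png

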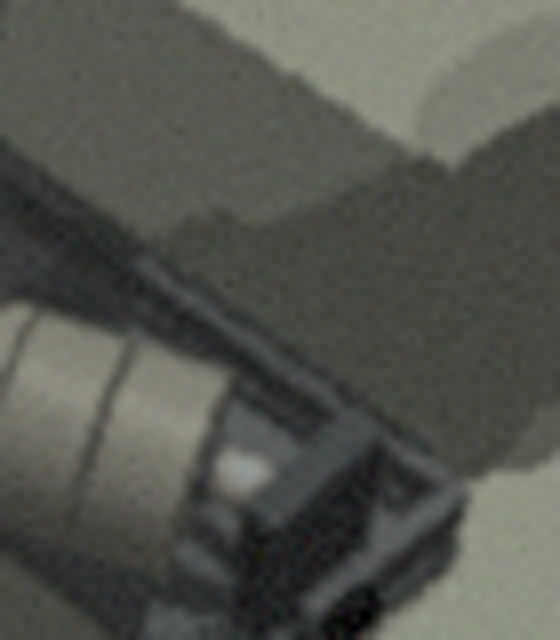

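```bash
python3 -m crank '[[[-2.6,0,0,0.0175],[-2.5,-0.1,0,0.0175],[-2.5,-0.5,0,0.0175],[-2.5,-0.5,0,0.0175],[-2.5,-1,0,0.0175],[-2.5,-1,0,0.0175],[0,0,0,0],[0,0,0,0]]]' 0 >/dev/null; python3 f.py
```

```text
t 25.20 pos [0.50868 0.12786 0.05135] alpha 17.83 | F n -5.83 l -0.42 z -1.81 M [-1.03  0.04  0.38] w 0.0186
tip@rest ax 88.43 lat(rel cup) -0.71 z 59.00
butt ax -77.22 lat(rel cup) 52.56 z 59.06
n ->(0.306,-0.952)  l->(0.952,0.306)
```

```bash
python3 -m crank '[[[-2.5,-1,0,0.0175],[-2.5,-1,0,0.0175],[-2.5,-1,0,0.0175],[-2.5,-0.9,0,0.0175],[-2.4,-0.9,0,0.0175],[-2.4,-0.8,0,0.0175],[0,0,0,0],[0,0,0,0]]]' 0 >/dev/null; python3 f.py
```

```text
t 26.07 pos [0.49304 0.12746 0.05141] alpha 11.81 | F n -8.17 l -0.68 z -0.94 M [-1.33  0.01  0.28] w 0.0186
tip@rest ax 93.45 lat(rel cup) -1.50 z 58.98
butt ax -76.86 lat(rel cup) 34.11 z 59.13
n ->(0.205,-0.979)  l->(0.979,0.205)
```

```bash
python3 -m crank '[[[-2.4,-0.6,0,0.0175],[-2.4,-0.6,0,0.0175],[-2.4,-0.5,0,0.0175],[-2.4,-0.5,0,0.0175],[-2.4,-0.4,0,0.0175],[-2.4,-0.4,0,0.0175],[0,0,0,0],[0,0,0,0]]]' 0 >/dev/null; python3 f.py
python3 - <<'E'
from h import *
c=cam("wrist");cv2.imwrite("pics/w18.png",c["image"][:,:,::-1])
E
```

```text
t 26.93 pos [0.47833 0.12651 0.05141] alpha 5.78 | F n -8.82 l -0.64 z -1.59 M [-1.57 -0.04  0.16] w 0.0184
tip@rest ax 96.26 lat(rel cup) -1.06 z 58.96
butt ax -76.85 lat(rel cup) 16.47 z 59.14
n ->(0.101,-0.995)  l->(0.995,0.101)
```

View pics/w18.png

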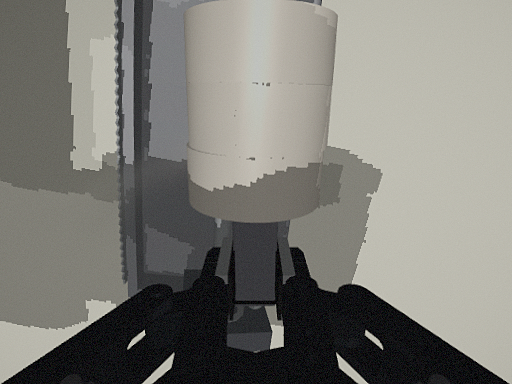

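```bash
python3 -m crank '[[[-2.3,-0.2,0,0.0168],[-2.3,-0.2,0,0.0168],[-2.3,-0.15,0,0.0168],[-2.3,-0.1,0,0.0168],[-2.2,-0.1,0,0.0168],[-2.2,0,0,0.0168],[0,0,0,0],[0,0,0,0]]]' 0 >/dev/null; python3 f.py
```

```text
t 27.85 pos [0.46468 0.12515 0.05141] alpha 0.00 | F n -8.64 l -1.13 z -1.48 M [-1.56  0.07  0.14] w 0.0190
tip@rest ax 96.95 lat(rel cup) -0.07 z 58.97
butt ax -77.05 lat(rel cup) -0.06 z 59.14
n ->(0.000,-1.000)  l->(1.000,0.000)
```

```bash
python3 -m crank '[[[0,0.5,0,0],[0,1,0,0],[0,1,0,0],[0,0.5,0,0],[0,0,0,0],[0,0,0,0],[0,0,0,0],[0,0,0,0]]]' 0 >/dev/null; python3 f.py
```

```text
t 28.72 pos [0.46497 0.12237 0.05141] alpha -0.00 | F n -7.82 l -1.17 z -1.30 M [-1.42 -0.01  0.16] w 0.0184
tip@rest ax 94.16 lat(rel cup) -0.04 z 59.01
butt ax -79.84 lat(rel cup) -0.05 z 59.13
n ->(-0.000,-1.000)  l->(1.000,-0.000)
```

```bash
python3 -m crank '[[[0,0.5,0,0],[0,1,0,0],[0,1,0,0],[0,0.5,0,0],[0,0,0,0],[0,0,0,0],[0,0,0,0],[0,0,0,0]]]' 0 >/dev/null; python3 f.py; python3 -m crank '[[[0,0.5,0,0],[0,0.5,0,0],[0,0.5,0,0],[0,0,0,0],[0,0,0,0],[0,0,0,0],[0,0,0,0],[0,0,0,0]]]' 0 >/dev/null; python3 f.py
```

```text
t 29.58 pos [0.46525 0.1196  0.05142] alpha -0.01 | F n -6.58 l -1.01 z -1.35 M [-1.16  0.03  0.12] w 0.0186
tip@rest ax 91.38 lat(rel cup) -0.01 z 59.08
butt ax -82.62 lat(rel cup) -0.04 z 59.13
n ->(-0.000,-1.000)  l->(1.000,-0.000)
t 30.45 pos [0.46536 0.11823 0.05141] alpha -0.01 | F n -5.46 l -0.90 z -0.87 M [-1.03  0.03  0.18] w 0.0188
tip@rest ax 90.00 lat(rel cup) -0.03 z 59.09
butt ax -84.00 lat(rel cup) -0.06 z 59.12
n ->(-0.000,-1.000)  l->(1.000,-0.000)
```

```bash
python3 -m crank '[[[0,0.5,0,0],[0,0.5,0,0],[0,0.5,0,0],[0,0,0,0],[0,0,0,0],[0,0,0,0],[0,0,0,0],[0,0,0,0]]]' 0 >/dev/null; python3 f.py
python3 - <<'E'
from h import *
c=cam("wrist");cv2.imwrite("pics/w19.png",c["image"][:,:,::-1])
c=cam("scene");crop(c,280,150,120,110,6,"pics/s19.png")
E
```

```text
t 31.32 pos [0.46565 0.11687 0.0513 ] alpha 0.07 | F n -4.87 l -0.72 z -1.01 M [-0.96  0.02  0.16] w 0.0185
tip@rest ax 88.62 lat(rel cup) -0.07 z 58.99
butt ax -85.38 lat(rel cup) 0.13 z 59.00
n ->(0.001,-1.000)  l->(1.000,0.001)
```

View pics/w19.png

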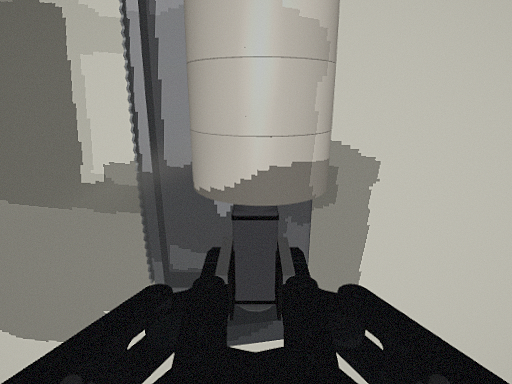

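View pics/s19.png

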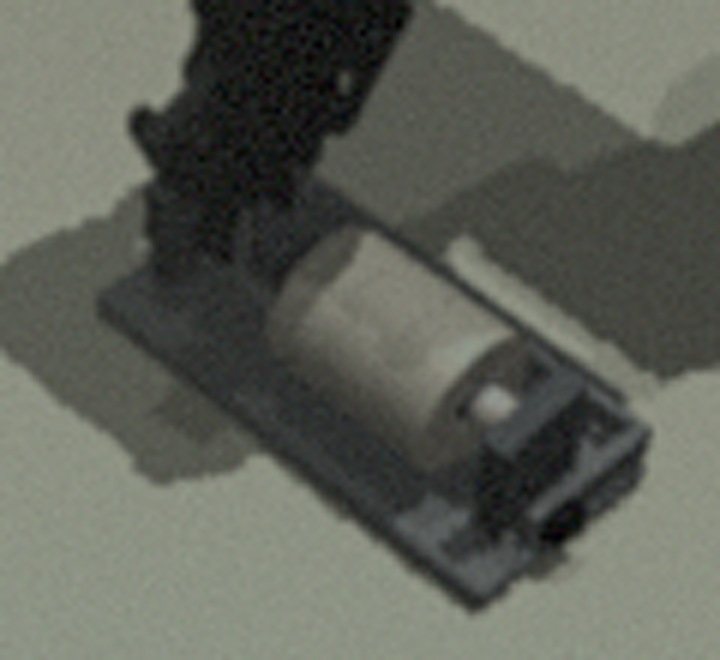

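```bash
python3 -m crank '[[[0,0.4,0,0],[0,0.4,0,0],[0,0,0,0],[0,0,0,0],[0,0,0,0],[0,0,0,0],[0,0,0,0],[0,0,0,0]]]' 0 >/dev/null; python3 f.py
```

```text
t 32.28 pos [0.46571 0.11606 0.05128] alpha 0.07 | F n -4.52 l -0.88 z -1.11 M [-0.82  0.02  0.1 ] w 0.0188
tip@rest ax 87.81 lat(rel cup) -0.10 z 58.97
butt ax -86.19 lat(rel cup) 0.12 z 58.99
n ->(0.001,-1.000)  l->(1.000,0.001)
```

```bash
python3 -m crank '[[[0,0.4,0,0],[0,0.4,0,0],[0,0,0,0],[0,0,0,0],[0,0,0,0],[0,0,0,0],[0,0,0,0],[0,0,0,0]]]' 0 >/dev/null; python3 f.py
```

```text
t 33.15 pos [0.46576 0.11536 0.05129] alpha 0.07 | F n -1.00 l -1.01 z -1.22 M [-0.25  0.02  0.14] w 0.0185
tip@rest ax 87.11 lat(rel cup) -0.11 z 59.00
butt ax -86.89 lat(rel cup) 0.11 z 58.99
n ->(0.001,-1.000)  l->(1.000,0.001)
```

```bash
python3 -m crank '[[[0,0,0,0],[0,0,0,0],[0,0,0,0],[0,0,0,0],[0,0,0,0],[0,0,0,0],[0,0,0,0],[0,0,0,0]]]' 0.5 >/dev/null; python3 f.py
python3 - <<'E'
from h import *
c=cam("wrist");cv2.imwrite("pics/w20.png",c["image"][:,:,::-1])
E
```

```text
t 34.02 pos [0.46577 0.11525 0.05128] alpha 0.07 | F n -0.09 l -0.43 z -0.30 M [-0.   -0.06 -0.05] w 0.0427
tip@rest ax 87.00 lat(rel cup) -0.11 z 58.96
butt ax -87.00 lat(rel cup) 0.10 z 58.98
n ->(0.001,-1.000)  l->(1.000,0.001)
```

View pics/w20.png

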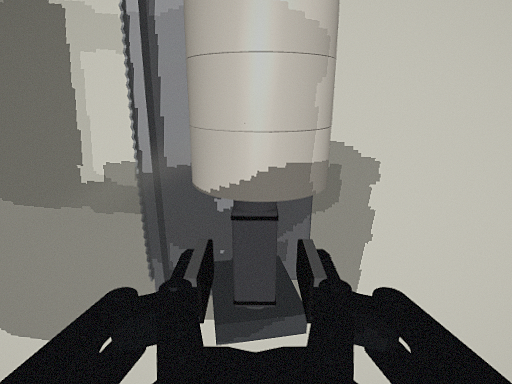

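The spindle hangs free in the yoke with fingers open; force is zero. Lifting straight up.

```bash
python3 -m crank '[[[0,0,-3,0],[0,0,-6,0],[0,0,-10,0],[0,0,-14,0],[0,0,-16,0],[0,0,-18,0],[0,0,-20,0],[0,0,-16,0]]]' 0.5 >/dev/null; python3 g.py
python3 -m crank '[[[0,8,-12,0],[0,12,-12,0],[0,12,-10,0],[0,10,-6,0],[0,6,0,0],[0,0,0,0],[0,0,0,0],[0,0,0,0]]]' 0.5 >/dev/null; python3 g.py
python3 - <<'E'
from h import *
import pickle
c=cam("wrist");cv2.imwrite("pics/w21.png",c["image"][:,:,::-1]);pickle.dump(c,open("w21.pkl","wb"))
c=cam("scene");crop(c,280,150,120,110,6,"pics/s21.png")
E
```

```text
t 34.73 pos [0.466  0.1153 0.1562] yaw -5.57 tilt 0.08 F [ 1.3  1.1 -0.1] M [ 0.   -0.01 -0.  ] w 0.0429
t 35.40 pos [0.47   0.0678 0.1936] yaw -5.57 tilt 0.08 F [-0.1  0.2 -0.5] M [ 0.01 -0.01 -0.02] w 0.0431
```

View pics/w21.png

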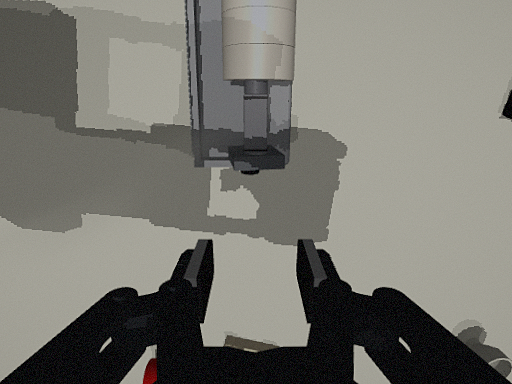

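View pics/s21.png

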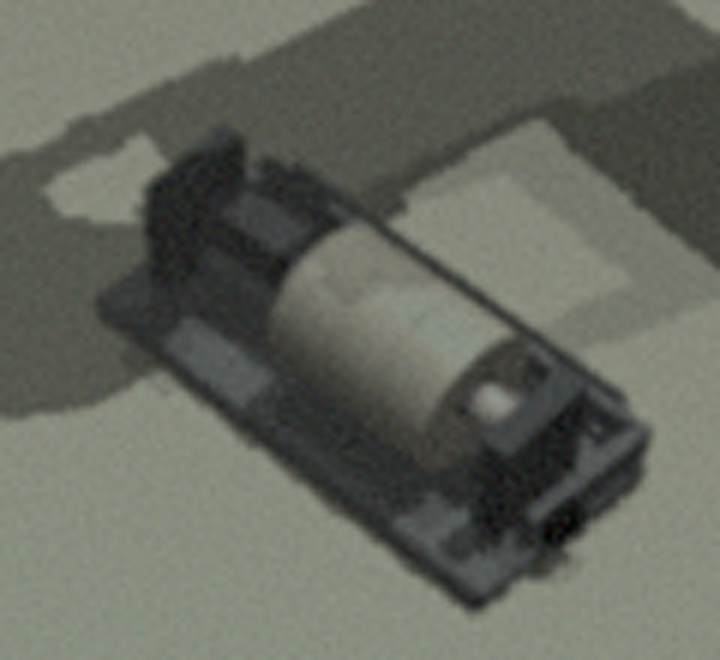

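Run:
```python
from h import *
np.set_printoptions(precision=4,suppress=True)
c=cam("scene");cv2.imwrite("pics/s22.png",c["image"][:,:,::-1])
w=cam("wrist"); crop(w,180,0,130,185,3.2,"pics/w22.png")
```

```text
(no output)
```

View pics/s22.png

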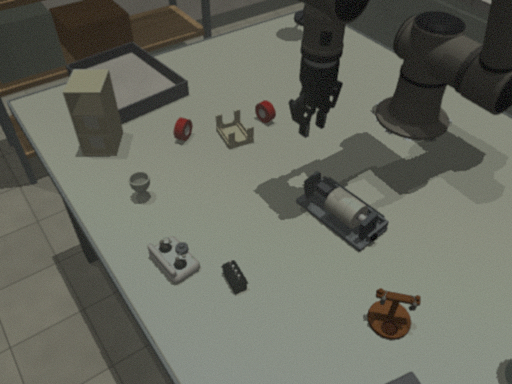

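View pics/w22.png

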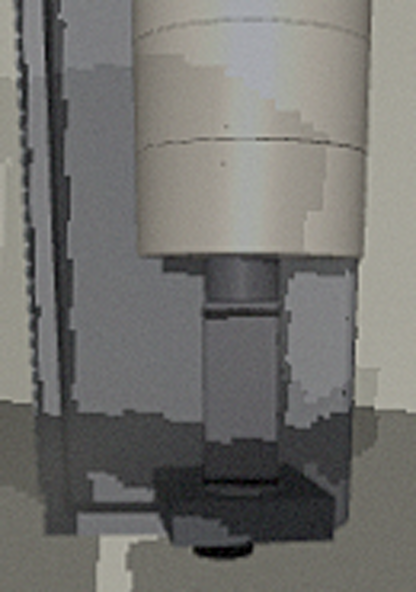

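Run:
```python
from plant import *
print(finish_job())
```

```text
the job is handed in; nothing more can be done
None
```

I threaded the spindle through all three ivory rolls, lifted them out as one stack, and sprang the spindle into the dispenser's yoke. I released it, backed the gripper off and handed the job in at about 36 s.

**Lift:** The spindle went in through the drawer's -y end, and no insertion force showed. The stack came up to about 0.13 m.

**Yoke:** I measured its lean at about 0.21 rad towards +x, which puts the cups about 59 mm up.
- The plunger pin went into the +y cup at a 24° yaw.
- I then swung the spindle straight while pressing the plunger in to about 12 mm (peak force on the tool about 9 N).
- Finally I let the butt slide back into the -y cup.

**Last checks:**
- Pressing force began near 84.7 mm on one side and dropped to about 1 N near 86.3 mm on the other. That is about 171 mm between the cup bottoms, which matches the specification.
- After opening the fingers the tool force was close to zero.
- The last pictures show both ends in the cheeks and the three rolls on the sleeve. They also show the bystanders and red rolls where they were at the start.

**Disagreements and limits:**
- The top camera read about 4 mm too far in x, and the scene camera drew the spindle tip about 1.6 pixels too high. I used the wrist camera and felt contact instead.
- The rolls ended roughly 13 mm ahead of the grip. By my estimate that is still inside the allowed range.
- I did not measure the seated pins separately after release.

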